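# Refill the drawer trays

### The arm

A 6-joint arm with a two-finger parallel gripper is mounted at the origin on a cart in front of the work surface, level with it; the furniture and walls round the work are solid. World frame = base frame: x ahead of the robot, y to its left, z up, the work surface at z = 0. Lengths are in mm, angles in rad, forces in N, time in s.
With the tool pointing down it reaches from about 350 to 875 mm from the base axis. Payload 4.2 kg.
Tool frame: the origin (TCP) lies between the finger pads; the fingertips stand 17 mm ahead of it and the grasp point (between the pads) lies 2 mm behind it (nose_length is the distance from the TCP to the fingertips, in mm); z points along the fingers, y is the direction in which the jaws open and shut (so a half turn about z gives the same grasp; the last joint's range is limited). The gripper opens to 85 mm and grips with 20 to 120 N. Pads are 22 mm wide; open, the fingers measure 114 mm over their backs; the gripper's body (76 mm by 85 mm) begins 54 mm behind the grasp point. The pads swing forward as they close: fully open they stand 13 mm farther back than shut.
Start: joints at [1.482, 0.385, 0.008, 0, -1.194, -0.259], TCP at [212.986, 587.568, 216.212] pointing down, gripper open.
Joint ranges: [-3.14, 3.14], [-1.21, 2.06], [-1.07, 1.41], [-3.16, 2.05], [-2.99, -0.16], [-3.1, 3.1]. Speed limits (rad/s): [2.79, 2.79, 3.14, 3.14, 3.14, 3.14].

### API

Orientations are given as a unit quaternion [x, y, z, w].
In Python, from bench import * gives the robot as it stands.
- The arm moves only by the tool jog_arm, never from a script. Its argument "increments" is a list of rows, each a list of 4 numbers: the shift along the tool's x, y, z in m, then the turn about the tool's z in degrees. A call has 1 to 10 rows; each row is the pose to reach, as a shift and turn from the pose measured when the call began, along the tool's axes at that moment; what a row does not reach only later rows make up. A row lasts 1/8 s, in which the tool goes at most 62.5 mm and 10.7 degrees, less where a joint would pass 70% of its speed; a pose out of reach is approached as far as the arm can. A call with a gripper value outside its range is refused whole. "hand" is the gripper's target within -1 to 1 (fully open at 1, half-way at 0, shut at -1), set as the call begins (left out, the last holds). The fingers move at their own pace and stop on an object; the grip force is fixed at half the most. Time passes only in rows, so rows that repeat a pose let the fingers close. It gives the time, the measured TCP pose, the force and the opening at its end, in the units of the state.
- read_state(): the state, without advancing time (a new reading comes with each control period).
- get_image(name): name is "scene" or "top" or "wrist"; returns the picture (400x640x3 uint8, red, green, blue); there is no depth.
- calibration(name): a dict with "fx", "fy", "cx", "cy" (pixels), "D" ([k1, k2, p1, p2, k3] as OpenCV has them; the pictures are not rectified), "position" and "rotation" of the camera in the world; the wrist camera has in their place "hand_eye" (4x4, takes a point from camera to tool coordinates, whose origin is the TCP and whose axes are the flange's). Camera axes: x right, y up, looking along -z (the intrinsics and any distortion apply to the point x, -y, -z); pixel columns grow to the right and rows downward; lengths in mm; the calibration is good to about 2 mm. A picture is of the moment at which its call begins: read the wrist's pose just before it. calibration takes no time and is no camera call.
- job_done(): hands the job in, once; it reports no verdict.
The state is a dict: "clock": time; "joints": joint angles; "joint_vel": joint speeds; "joint_efforts": joint torques, N m; "position": TCP position; "ee_rot": TCP orientation; "contact_force": force on the tool from outside, world axes, zero at the start; "wrist_torque": the same for the moment, N m; "gripper_width": finger opening in mm.
Only numpy, scipy, OpenCV 4.12 (cv2) and the standard library are available. Lean on these libraries where they do the work, as an engineer would, in place of code of your own. Each camera call takes 0.05 s, during which the arm holds its last target.

### The job

The three wooden drawer trays stand wiped on the cold hob; sort the small things lying about in front of and beside them back in. Stand the spice jar and the salt shaker in the narrow two-bay jar rack, lay the teaspoon flat in the undivided tray, and put the matchbox, lying flat, and the bottle stopper, standing, into the low divided tray; in both divided trays one thing goes in each bay, it does not matter which. Set each down rather than dropping it, and do not shift the tin and the mug, which stay where they are.

Things in the scene. Friction and masses are not known exactly. Their poses are not given: they have to be found in the camera images.
- spice_jar: Small glass spice jar with a red screw cap, round, 45 mm across, 106 mm tall (the cap is its top 21 mm), 0.09 to 0.14 kg, standing on the hob glass in front of or left of the trays. Origin at the centre of its underside, z up through its top. Grip it from above across cap and shoulder.
- salt_shaker: Small glass salt shaker with a grey domed top, round, 44 mm across up to 70 mm high, 34 mm across the top 20 mm, 90 mm tall, about 0.1 kg, standing on the hob glass in front of or left of the trays. Origin at the centre of its underside, z up through its top. 
- teaspoon: Steel teaspoon lying flat on the hob glass in front of or left of the trays, 130 mm long (x axis, the handle and bowl lie along it), at most 27 mm wide (y axis, at the bowl), 11 mm high, 0.02 kg. Origin under its middle, z up. Grip it across its width near the middle, fingertips almost on the surface.
- matches: Closed matchbox lying flat on the hob glass in front of or left of the trays, 36 mm (x axis) by 54 mm (y axis) by 15 mm high, about 0.02 kg. Origin at the centre of its underside, z up through its top. 
- stopper: Small bottle stopper standing on its steel foot on the hob glass in front of or left of the trays: foot 30 mm across and 24 mm high, above it a ribbed black plug 19 mm across, 49 mm tall in all, 0.04 kg. Origin at the centre of its underside, z up through its top. Grip it by the black plug.
- jar_rack: Narrowest and deepest of three pale wooden trays, fixed on the glass of the hob: 147 (x) by 76 (y) by 40 mm high, walls and floor 5 mm thick. A cross wall makes two bays, 66 by 66 mm inside, centred at x = +35.5 and -35.5 mm, y = 0. Origin: centre of its underside, z up; bay floor at z = 5 mm. x points away from the robot within 3 degrees.
- odds_tray: Low pale wooden tray with one cross wall, fixed on the glass of the hob: 169 (x) by 98 (y) by 26 mm high, walls and floor 5 mm thick, two bays 77 (x) by 88 mm (y) inside, centred at x = +41 and -41 mm, y = 0. Origin: centre of its underside, z up; bay floor at z = 5 mm. x points away from the robot within 3 degrees.
- cutlery_tray: Low pale wooden tray without a cross wall, fixed on the glass of the hob: 175 (x) by 98 (y) by 26 mm high, walls and floor 5 mm thick, one long bay 165 by 88 mm inside. Origin: centre of its underside, z up; bay floor at z = 5 mm. x points away from the robot within 3 degrees.
- tin: Short unopened food tin, 75 mm across, 58 mm tall, 0.26 kg, loose, standing on the worktop just right of the hob; it stays. Origin at the centre of its underside, z up.
- mug: Mug, green above and white below, 86 mm across (120 mm with its handle), 88 mm tall, 0.28 kg, loose, standing at the back of the hob; it stays. Origin on its underside, z up, handle towards -y.
Mind the look-alikes: they are no part of the job. What is shaped like the teaspoon but green is not meant.

How it is judged:
By the outcome, as a careful person would: the job done as asked, in the order asked, and still so for the second after the job is handed in, with the robot touching nothing.
It also fails if it takes over 125 s, if anything falls off the work surface, if the arm or the gripper's body presses on something with over 40 N, if the wrist force passes 120 N, or if a joint passes its speed limit or range.

## Working session

There is one attempt and no reset: what is moved stays moved. The work goes in short steps, Python scripts to look and compute and a tool call to move; the robot and the scene stay as the last step left them, time stands still between calls to the robot, and variables do not carry over. Pictures are saved under pics/ and viewed, and the job is handed in when it is done.

Besides the shell and the picture viewer there is one more tool, called as a command line: name --pt "numbers of a row" for each row, then --argument value for the rest. jog_arm: Moves the arm, as the interface text tells. Its arguments: {"type":"object","properties":{"increments":{"type":"array"},"hand":{"type":"number"}},"required":["increments"]}

```bash
ls; mkdir -p pics
python3 - <<'E'
from bench import *
import cv2,json
s=read_state();print(s)
for n in("scene","top","wrist"):
    print(n,calibration(n))
for n in("scene","top","wrist"):
    cv2.imwrite(f"pics/{n}0.png",get_image(n)[:,:,::-1])
E
```

```text
pics
{'clock': 0.0, 'joints': array([ 1.48158396e+00,  3.85532468e-01,  6.60221204e-03, -4.98167701e-04,
       -1.19394657e+00, -2.58617249e-01]), 'joint_vel': array([-1.44099398e-03, -6.78056000e-05,  1.06266892e-03, -5.90879208e-04,
       -1.00179467e-04, -1.32518647e-03]), 'joint_efforts': array([ 8.92079624e-04, -3.92292273e+01,  1.88397413e+01,  4.18607935e+00,
       -4.66443264e-03, -5.03882461e-06]), 'position': array([212.80001139, 587.00494187, 215.1270118 ]), 'ee_rot': array([ 9.84898434e-01, -1.73129835e-01, -1.42673631e-04,  1.05610399e-03]), 'contact_force': array([-0.09382116, -1.53637468, -0.27035722]), 'wrist_torque': array([-0.01390904,  0.02206494,  0.03323704]), 'gripper_width': 85.57626546801278}
scene {'fx': 392.81546043748193, 'fy': 392.81546043748193, 'cx': 319.5955274898579, 'cy': 200.1221502528269, 'D': array([-0.06264792,  0.        ,  0.        ,  0.        ,  0.        ]), 'position': array([  39.85597586, -391.14107334,  745.87066285]), 'rotation': array([ 0.36926763, -0.15655567, -0.34375617,  0.84909565])}
top {'fx': 472.2624310172446, 'fy': 472.2624310172446, 'cx': 320.807580208028, 'cy': 197.67233531212645, 'D': array([0.02570014, 0.        , 0.        , 0.        , 0.        ]), 'position': array([ 396.79335697,  156.27999296, 1195.45955812]), 'rotation': array([-0.05550699,  0.06800118,  0.70847245, -0.70025824])}
wrist {'fx': 345.0726039195267, 'fy': 345.0726039195267, 'cx': 320.0239314086449, 'cy': 197.7673924768375, 'D': array([-0.05542532,  0.        ,  0.        ,  0.        ,  0.        ]), 'hand_eye': array([[ 1.41233660e-04,  9.65760746e-01,  2.59434311e-01,
         6.37360316e+01],
       [ 9.99999927e-01, -4.44454936e-05, -3.78939608e-04,
        -1.07903786e+00],
       [-3.54434313e-04,  2.59434346e-01, -9.65760682e-01,
        -1.58290363e+02],
       [ 0.00000000e+00,  0.00000000e+00,  0.00000000e+00,
         1.00000000e+00]])}
```

View pics/top0.png

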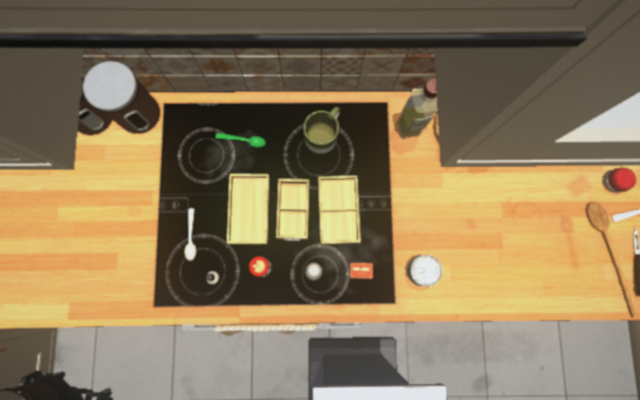

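View pics/scene0.png

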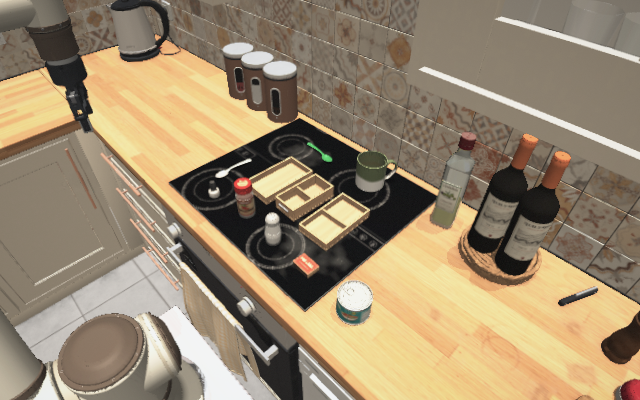

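View pics/wrist0.png

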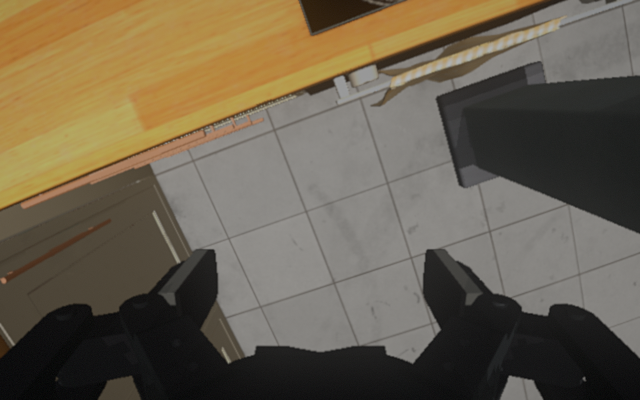

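The top view shows the undivided tray at (248,209), the jar rack at (292,209) and the odds tray at (339,209). The jar is at (260,266), shaker (314,270), matchbox (361,270), stopper (213,278) and spoon (190,235). The green spoon at (240,139) is the decoy. Next I'll crop for sharper pixel positions.

```bash
cat > h.py <<'E'
import numpy as np,cv2
from scipy.spatial.transform import Rotation as R
from bench import *
F=np.diag([1.,-1,-1])
def cam(n,st=None):
    c=calibration(n);K=np.array([[c['fx'],0,c['cx']],[0,c['fy'],c['cy']],[0,0,1]])
    if n=='wrist':
        T=np.eye(4);T[:3,:3]=R.from_quat(st['ee_rot']).as_matrix();T[:3,3]=st['position']
        T=T@c['hand_eye'];p=T[:3,3];M=T[:3,:3]
    else: p=np.array(c['position']);M=R.from_quat(c['rotation']).as_matrix()
    return K,c['D'],p,M
def ray(C,uv):
    K,D,p,M=C
    q=cv2.undistortPoints(np.array([[uv]],float),K,D)[0,0]
    return p,M@(F@np.array([q[0],q[1],1.]))
def onz(C,uv,z):
    p,d=ray(C,uv);return p+d*(z-p[2])/d[2]
def proj(C,X):
    K,D,p,M=C
    x=F@(M.T@(np.array(X,float)-p))
    return cv2.projectPoints(x.reshape(1,1,3),np.zeros(3),np.zeros(3),K,D)[0].ravel()
def tri(C1,a,C2,b):
    A=[];B=[]
    for C,u in((C1,a),(C2,b)):
        p,d=ray(C,u);d=d/np.linalg.norm(d);P=np.eye(3)-np.outer(d,d);A.append(P);B.append(P@p)
    x=np.linalg.lstsq(np.vstack(A),np.hstack(B),rcond=None)[0]
    return x
def crop(src,x,y,w,h,f,out):
    im=cv2.imread(src)[y:y+h,x:x+w]
    im=cv2.resize(im,None,fx=f,fy=f,interpolation=cv2.INTER_CUBIC)
    for i in range(0,w,20):cv2.putText(im,str(x+i),(i*f,10),0,.35,(0,255,255));cv2.line(im,(i*f,0),(i*f,4),(0,255,255))
    for i in range(0,h,20):cv2.putText(im,str(y+i),(0,i*f+4),0,.35,(0,255,255))
    cv2.imwrite(out,im)
E
python3 - <<'E'
from h import *
crop('pics/top0.png',170,165,220,130,3,'pics/t1.png')
crop('pics/scene0.png',190,140,190,150,4,'pics/s1.png')
E
```

```text
(no output)
```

View pics/t1.png

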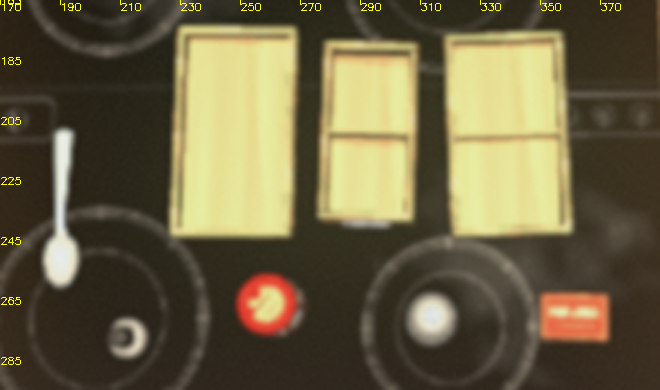

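View pics/s1.png

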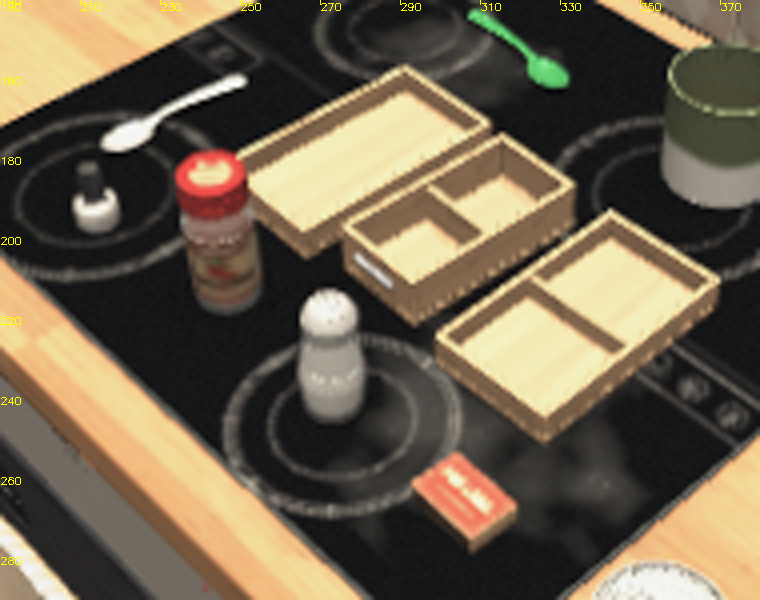

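Run:
```python
from h import *
np.set_printoptions(precision=1,suppress=True)
T=cam('top');S=cam('scene')
t=lambda x,y:(170+x/3-.33,165+y/3-.33)
s=lambda x,y:(190+x/4-.38,140+y/4-.38)
tr={'cut':([(178,27),(297,27),(291,236),(170,236)],[(405,66),(491,125),(306,246),(236,160)],26),
'rack':([(325,40),(418,43),(413,220),(318,217)],[(503,134),(575,184),(416,297),(344,228)],40),
'odds':([(446,34),(562,32),(572,233),(452,235)],[(612,210),(719,279),(545,424),(436,340)],26)}
for k,(a,b,h) in tr.items():
    X=np.array([tri(T,t(*p),S,s(*q)) for p,q in zip(a,b)])
    print(k,'tri mean',X.mean(0),X[:,2])
    for z in(0,5):
        Y=np.array([onz(T,t(*p),h+z) for p in a]); Z=np.array([onz(S,s(*p),h+z) for p in b])
        for n,W in(('top',Y),('scene',Z)):
            ax=(W[0]+W[1]-W[2]-W[3])/2; print(z,n,W.mean(0),'len',np.linalg.norm(ax),'wid',np.linalg.norm(W[0]+W[3]-W[1]-W[2])/2,'yaw',np.degrees(np.arctan2(ax[1],ax[0])))
ob={'jar':((266,304),(211,166),106),'shaker':((432,320),(329,300),86),'spoonbowl':((61,260),(128,136),6),'spoontip':((64,130),(243,80),6),
'stopper top':((123,338),(90,168),49),'stopper foot':((130,339),(96,208),24),'matches':((574,317),(464,498),15)}
for k,(p,q,h) in ob.items():
    print(k,'tri',tri(T,t(*p),S,s(*q)),'top',onz(T,t(*p),h),'scene',onz(S,s(*q),h))
m=[onz(T,t(*p),15) for p in[(541,294),(607,294),(608,340),(543,340)]];print(np.array(m))
```

```text
cut tri mean [580.9 316.2  22.5] [24.6 25.2 11.9 28.5]
0 top [578.9 317.1  26. ] len 175.9297809038338 wid 99.49515734082266 yaw -1.0918286690890615
0 scene [580.3 312.   26. ] len 171.2172625810321 wid 102.48096651255096 yaw 1.7221574653233818
5 top [578.1 316.4  31. ] len 175.17759678732162 wid 99.06976786647009 yaw -1.0918286690890704
5 scene [576.6 307.1  31. ] len 170.028040187234 wid 101.76916526962943 yaw 1.7221574653233733
rack tri mean [577.5 204.3  36.3] [38.7 42.3 28.3 35.8]
0 top [576.5 204.7  40. ] len 147.61993711569139 wid 77.44524471943299 yaw -2.0680887830919397
0 scene [575.8 200.8  40. ] len 149.68364943929743 wid 78.20361709035829 yaw 1.1485490649928094
5 top [575.7 204.5  45. ] len 146.98114393561565 wid 77.11011726224352 yaw -2.0680887830919548
5 scene [572.  196.6  45. ] len 148.62337269657291 wid 77.64966562866924 yaw 1.1485490649927834
odds tri mean [575.2  88.5  24.8] [26.6 28.8 22.8 21. ]
0 top [574.7  88.9  26. ] len 169.8274481564666 wid 98.63754289386107 yaw 1.1175484718855817
0 scene [575.2  87.3  26. ] len 171.7585822319301 wid 96.43162592803998 yaw 2.
[... 171 characters left out ...]
84154242813 yaw 2.8504525552680917
jar tri [433.4 278.7 112.2] top [432.6 280.  106. ] scene [438.3 284.6 106. ]
shaker tri [421.6 152.5  92.4] top [419.4 154.1  86. ] scene [427.8 156.2  86. ]
spoonbowl tri [475.  460.7   7.2] top [474.5 461.4   6. ] scene [476.2 461.7   6. ]
spoontip tri [584.5 464.1   0.8] top [583.7 462.8   6. ] scene [580.7 458.1   6. ]
stopper top tri [410.  398.4  51.5] top [409.4 399.3  49. ] scene [412.  400.8  49. ]
stopper foot tri [409.3 400.8  13.8] top [408.8 398.9  24. ] scene [404.5 389.5  24. ]
matches tri [422.8  36.   12.2] top [421.8  36.9  15. ] scene [422.3  33.7  15. ]
[[440.9  63.7  15. ]
 [440.2   9.1  15. ]
 [402.8   9.5  15. ]
 [403.4  63.   15. ]]
```

```bash
cat >> h.py <<'E'
def goal(x,y,z,yaw=0.):
    st=read_state();M=R.from_quat(st['ee_rot']).as_matrix()
    d=M.T@(np.array([x,y,z])-st['position'])
    y0=np.degrees(np.arctan2(M[1,0],M[0,0]))
    print('t',round(st['clock'],2),'at',st['position'].round(1),'yaw',round(y0,2),'tilt',M[:2,2].round(4),'w',round(st['gripper_width'],1),'F',st['contact_force'].round(1),'j',st['joints'].round(2))
    print('SHIFT m',(d/1000).round(4),'TURN',round(-((yaw-y0+180)%360-180),2))
E
python3 -c "
from h import *
goal(420,279,215,0)"
```

```text
t 0.15 at [212.9 587.2 215.4] yaw -19.93 tilt [-0.0004 -0.0015] w 85.6 F [ 0.  -0.2 -0.6] j [ 1.48  0.39  0.01 -0.   -1.19 -0.26]
SHIFT m [0.2998 0.2191 0.0008] TURN -19.93
```

jog_arm --pt "0.04 0.03 0 -3" --pt "0.08 0.06 0 -6" --pt "0.12 0.09 0 -10" --pt "0.16 0.12 0 -14" --pt "0.2 0.15 0 -18" --pt "0.24 0.18 0 -20" --pt "0.28 0.205 0 -20" --pt "0.3 0.219 0 -20" --pt "0.3 0.219 0 -20" --pt "0.3 0.219 0 -20" --hand 1

```text
clock: 1.4
position: [420.0, 279.2, 215.6]
ee_rot: [1.0, 0.001, -0.0, 0.001]
contact_force: [-0.5, -0.4, 0.5]
gripper_width: 85.5
```

Run:
```python
from h import *
import pickle
goal(433,279,150)
st=read_state();im=get_image('wrist');cv2.imwrite('pics/w1.png',im[:,:,::-1]);pickle.dump(st,open('w1.pkl','wb'))
C=cam('wrist',st)
np.set_printoptions(precision=1,suppress=True)
print('jar proj',proj(C,[433,279.5,106]),'rack corners',[proj(C,[x,y,40]) for x,y in((503,166),(503,243))], 'tcp tip',proj(C,st['position']))
```

```text
t 1.4 at [420.  279.2 215.6] yaw 0.06 tilt [-0.0007 -0.0016] w 85.5 F [-0.5 -0.4  0.5] j [ 0.91  0.18 -0.28  0.   -1.11  0.66]
SHIFT m [0.0131 0.0001 0.0656] TURN 0.06
jar proj [321.4 172.2] rack corners [array([442.8,  85.4]), array([360.6,  84.6])] tcp tip [323.2 240.3]
```

View pics/w1.png

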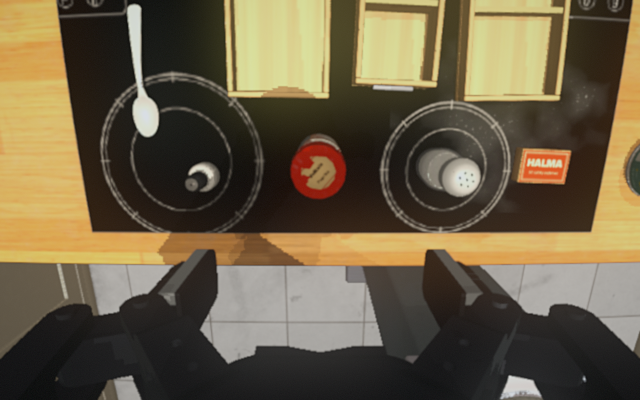

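The wrist view has the jar cap at about (318,171), the shaker dome at (461,178), the matchbox at (545,166), the stopper at (203,178) and the rack's front rim at about (357–437, 84). I'll enlarge it to measure these.

```bash
python3 - <<'E'
from h import *
crop('pics/w1.png',210,0,200,210,4,'pics/w1a.png')
crop('pics/w1.png',410,60,190,150,4,'pics/w1b.png')
crop('pics/w1.png',95,0,190,210,4,'pics/w1c.png')
E
python3 - <<'E'
import cv2
for n in 'ac':
    p=f'pics/w1{n}.png';im=cv2.imread(p);cv2.imwrite(p,cv2.resize(im,None,fx=.7,fy=.7,interpolation=cv2.INTER_AREA))
E
```

```text
(no output)
```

View pics/w1a.png

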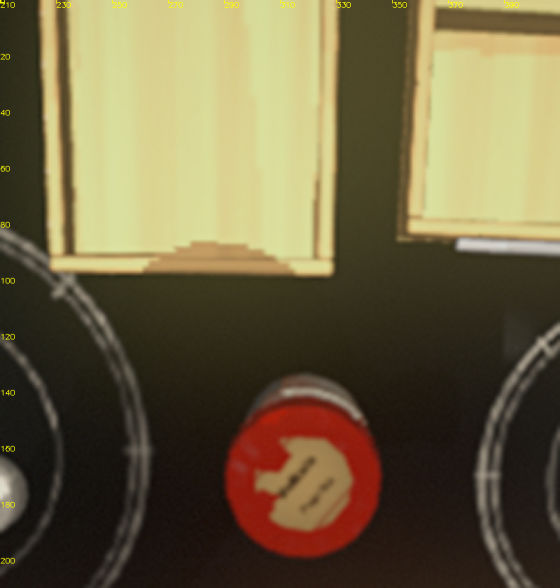

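View pics/w1b.png

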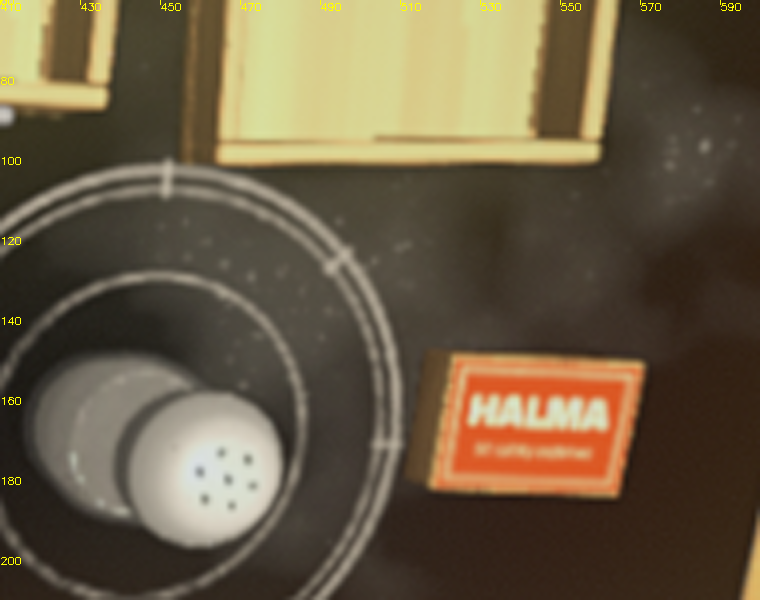

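View pics/w1c.png

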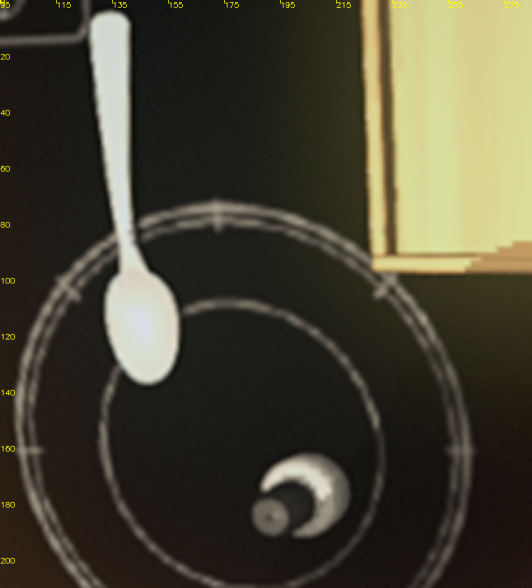

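Run:
```python
from h import *
import pickle
np.set_printoptions(precision=1,suppress=True)
C=cam('wrist',pickle.load(open('w1.pkl','rb')))
a=lambda x,y:(210+x/2.8-.3,y/2.8-.3)
c=lambda x,y:(95+x/2.8-.3,y/2.8-.3)
b=lambda x,y:(410+x/4-.4,60+y/4-.4)
for n,p,z in[('jar',a(303,480),106),('rackFL',a(407,235),40),('rackFR',b(107,108),40),('oddsFL',b(217,163),26),('oddsFR',b(600,161),26),('cutFL',c(373,272),26),('cutFR',a(333,275),26),
('m1',b(450,352),15),('m2',b(645,362),15),('m3',b(618,497),15),('m4',b(430,488),15),('stopper',c(270,516),49),('shaker',b(228,480),89),('spoontip',c(110,12),5),('spoonbowl',c(150,383),6)]:
    print(n,onz(C,p,z))
```

```text
jar [433.8 282.3 106. ]
rackFL [503.8 248.1  40. ]
rackFR [501.8 172.   40. ]
oddsFL [490. 139.  26.]
oddsFR [492.4  40.4  26. ]
cutFL [492.4 370.4  26. ]
cutFR [491.2 272.1  26. ]
m1 [442.8  66.4  15. ]
m2 [440.8  11.2  15. ]
m3 [403.6  12.1  15. ]
m4 [405.9  66.5  15. ]
stopper [410.5 405.7  49. ]
shaker [423.7 155.6  89. ]
spoontip [583.8 465.1   5. ]
spoonbowl [452.9 464.    6. ]
```

jog_arm --pt "0.014 -0.002 0 0" --pt "0.014 -0.002 0.04 0" --pt "0.014 -0.002 0.08 0" --pt "0.014 -0.002 0.11 0" --pt "0.014 -0.002 0.13 0" --pt "0.014 -0.002 0.13 0" --pt "0.014 -0.002 0.13 0"

```text
clock: 2.33
position: [434.5, 282.3, 86.4]
ee_rot: [1.0, 0.001, 0.0, 0.0]
contact_force: [0.6, 0.4, -0.1]
gripper_width: 85.2
```

jog_arm --pt "0 0 0 0" --pt "0 0 0 0" --pt "0 0 0 0" --pt "0 0 0 0" --pt "0 0 0 0" --pt "0 0 0 0" --pt "0 0 0 0" --pt "0 0 0 0" --hand -1

```text
clock: 3.32
position: [441.4, 287.4, 95.7]
ee_rot: [1.0, 0.004, 0.009, -0.005]
contact_force: [-0.8, -2.8, 33.9]
gripper_width: 0.8
```

Run:
```python
from h import *
goal(433,279,170)
cv2.imwrite('pics/s2.png',get_image('wrist')[:,:,::-1])
```

```text
t 3.33 at [441.4 287.4  95.7] yaw 0.43 tilt [0.0177 0.0109] w 0.8 F [-0.8 -2.8 33.9] j [ 0.89  0.33 -0.41  0.01 -0.8   0.68]
SHIFT m [-0.0072  0.0075 -0.0745] TURN 0.43
```

View pics/s2.png

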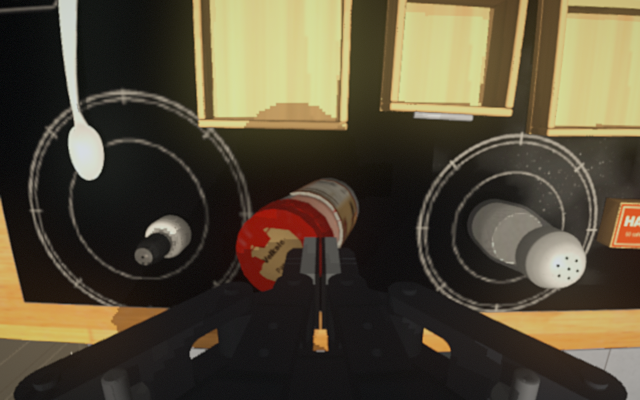

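The fingers shut on nothing (0.8 mm) and the jar is tilted beside them, with 34 N upward on the tool. I'll check the scene camera before moving.

Run:
```python
from h import *
cv2.imwrite('pics/sc3.png',get_image('scene')[:,:,::-1])
crop('pics/sc3.png',180,90,190,150,4,'pics/sc3c.png')
print(read_state()['contact_force'])
```

```text
[-0.37131551 -3.79412556 32.18967092]
```

View pics/sc3c.png

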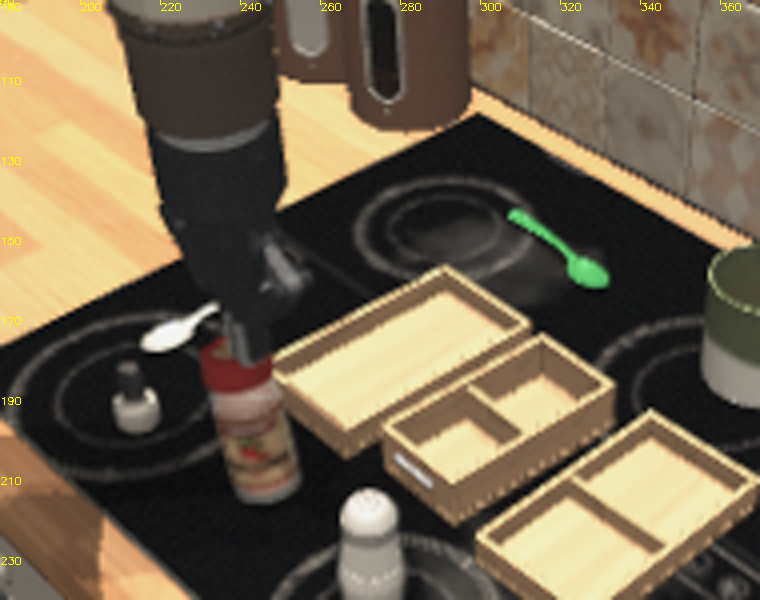

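Run:
```python
from h import *
np.set_printoptions(precision=1,suppress=True)
C0={}
c=calibration('wrist')
def pt(X):
    H=c['hand_eye'];x=F@(H[:3,:3].T@(np.array(X,float)-H[:3,3]))
    K=np.array([[c['fx'],0,c['cx']],[0,c['fy'],c['cy']],[0,0,1]])
    return cv2.projectPoints(x.reshape(1,1,3),np.zeros(3),np.zeros(3),K,c['D'])[0].ravel()
for x in(-11,0,11):
    for z in(4,-10,-30): print('open',x,z,pt([x,42.6,z]),pt([x,-42.6,z]))
    print('shut',x,pt([x,0,17]),pt([x,0,-10]))
crop('pics/wrist0.png',150,220,340,160,2,'pics/w0c.png')
crop('pics/s2.png',230,170,190,150,4,'pics/s2c.png')
```

```text
open -11 4 [406.1 257.2] [240.1 257.3]
open -11 -10 [413.1 269.7] [233.5 269.8]
open -11 -30 [425.3 291.6] [222.2 291.6]
shut -11 [322.9 247.3] [323.4 270. ]
open 0 4 [407.5 237.2] [238.7 237.2]
open 0 -10 [414.8 248.3] [231.9 248.3]
open 0 -30 [427.6 267.8] [220.  267.8]
shut 0 [322.9 228.4] [323.4 248.5]
open 11 4 [409.1 216.5] [237.3 216.5]
open 11 -10 [416.6 226. ] [230.2 226. ]
open 11 -30 [430.  242.8] [217.8 242.9]
shut 11 [323.  208.9] [323.5 226.1]
```

View pics/w0c.png

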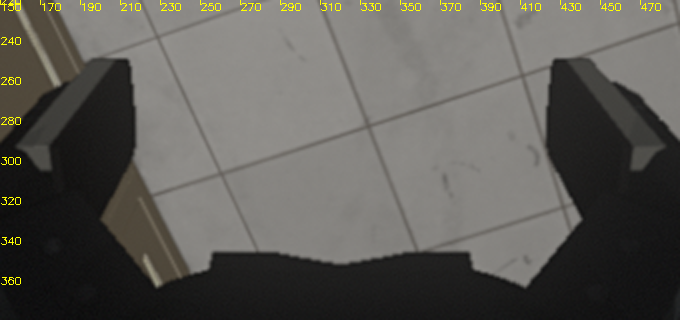

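View pics/s2c.png

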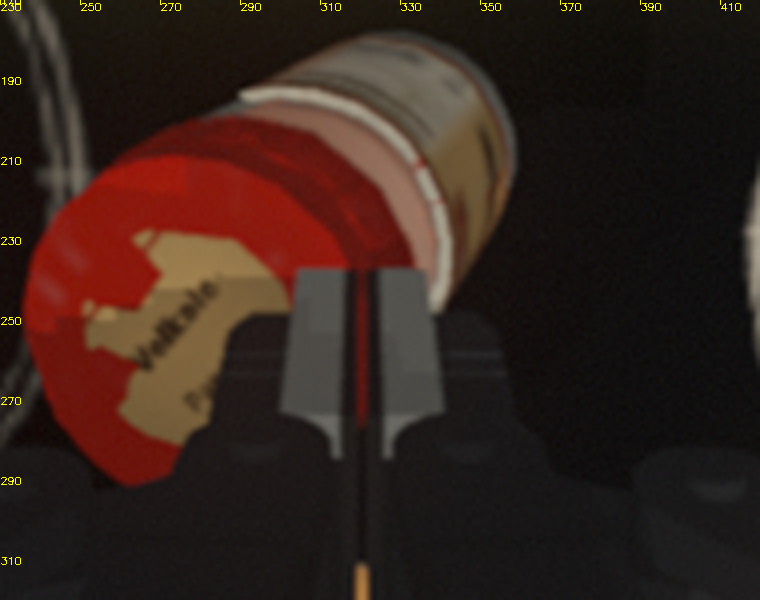

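Run:
```python
from h import *
import bench
print([n for n in dir(bench) if not n.startswith('_')])
print({k:v for k,v in vars(bench).items() if 'nose' in k.lower() or isinstance(v,(int,float))})
np.set_printoptions(precision=1,suppress=True)
S=cam('scene')
for z in(17,0,-10,-20,-30): 
    print(z,[proj(S,[441.4+dx,287.4,95.7-z]) for dx in(-11,0,11)])
```

```text
['IKError', 'calibration', 'get_image', 'job_done', 'nose_length', 'read_state']
{'nose_length': 17.0}
17 [array([240.5, 190.1]), array([244. , 188.2]), array([247.4, 186.3])]
0 [array([239.7, 185.1]), array([243.2, 183.1]), array([246.7, 181.2])]
-10 [array([239.2, 182.1]), array([242.7, 180.1]), array([246.2, 178.2])]
-20 [array([238.7, 179. ]), array([242.3, 177.1]), array([245.8, 175.2])]
-30 [array([238.2, 175.9]), array([241.8, 174. ]), array([245.3, 172.1])]
```

The fingertips physically sit about 17 mm behind the reported TCP when shut (about 30 mm when open), not 17 mm ahead. The open pads' pixel width and the scene view both agree, so the jaws closed over the top of the cap. I'll back off slowly so the jar rocks back upright.

jog_arm --pt "0 0 -0.001 0" --pt "0 0 -0.002 0" --pt "0 0 -0.003 0" --pt "0 0 -0.004 0" --pt "0 0 -0.006 0" --pt "0 0 -0.008 0" --pt "0 0 -0.01 0" --pt "0 0 -0.012 0" --pt "0 0 -0.015 0" --pt "0 0 -0.018 0"

```text
clock: 4.68
position: [441.1, 287.2, 114.0]
ee_rot: [1.0, 0.004, 0.009, -0.005]
contact_force: [-0.5, 0.9, 0.2]
gripper_width: -0.3
```

Run:
```python
from h import *
goal(433,279,170)
cv2.imwrite('pics/w4.png',get_image('wrist')[:,:,::-1])
cv2.imwrite('pics/sc4.png',get_image('scene')[:,:,::-1])
crop('pics/sc4.png',180,90,190,150,4,'pics/sc4c.png')
```

```text
t 4.67 at [441.1 287.2 114. ] yaw 0.43 tilt [0.0178 0.0111] w -0.3 F [-0.5  0.9  0.2] j [ 0.89  0.31 -0.39  0.01 -0.85  0.68]
SHIFT m [-0.0072  0.0075 -0.0563] TURN 0.43
```

View pics/sc4c.png

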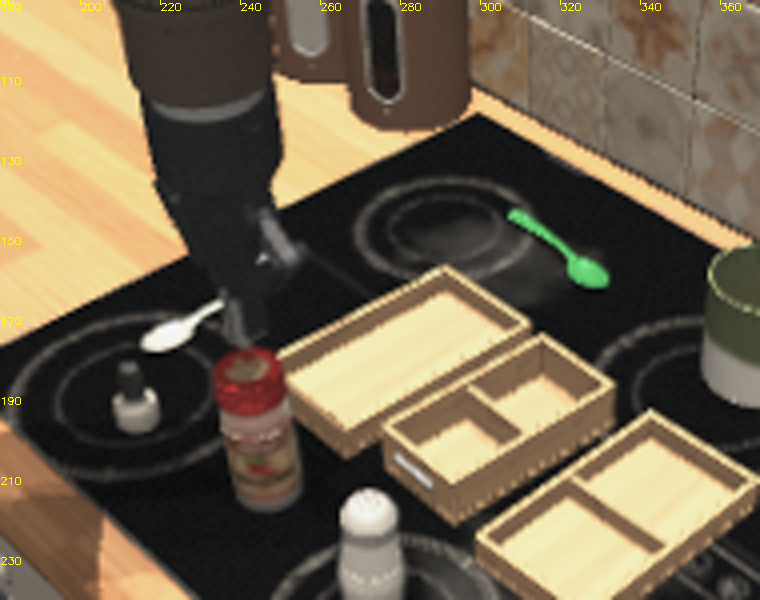

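View pics/w4.png

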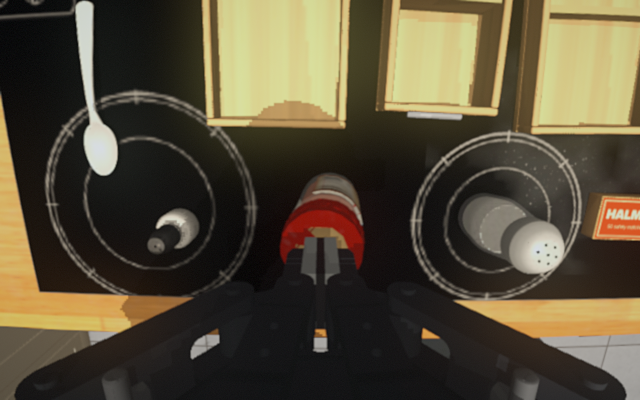

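The jar is upright again in both views, with its cap at about (323,230) in the wrist view. I'll raise, open and measure it again.

jog_arm --pt "-0.005 0 -0.03 0" --pt "-0.01 0 -0.06 0" --pt "-0.02 0 -0.09 0" --pt "-0.02 0 -0.1 0" --pt "-0.02 0 -0.1 0" --pt "-0.02 0 -0.1 0" --hand 1

```text
clock: 5.52
position: [419.2, 285.5, 212.3]
ee_rot: [1.0, 0.004, 0.008, -0.005]
contact_force: [-1.0, 0.4, 0.5]
gripper_width: 85.3
```

Run:
```python
from h import *
import pickle
st=read_state();im=get_image('wrist');cv2.imwrite('pics/w5.png',im[:,:,::-1]);pickle.dump(st,open('w5.pkl','wb'))
goal(433,279,170)
C=cam('wrist',st)
hsv=cv2.cvtColor(im,cv2.COLOR_RGB2HSV)
m=(((hsv[...,0]<6)|(hsv[...,0]>174))&(hsv[...,1]>150)&(hsv[...,2]>60)).astype(np.uint8)
n,l,s,c=cv2.connectedComponentsWithStats(m)
for i in range(1,n):
    if s[i,4]>300: print(s[i],c[i],onz(C,c[i],104).round(1))
crop('pics/w5.png',220,60,200,180,4,'pics/w5c.png')
```

```text
t 5.58 at [419.2 285.5 212.3] yaw 0.41 tilt [0.0163 0.0094] w 85.4 F [ 0.5  0.4 -0.3] j [ 0.92  0.18 -0.3   0.01 -1.08  0.65]
SHIFT m [0.0131 0.007  0.0424] TURN 0.41
[ 300  143   57   58 1697] [327.3158515  171.02416028] [435.2 282.5 104. ]
```

View pics/w5.png

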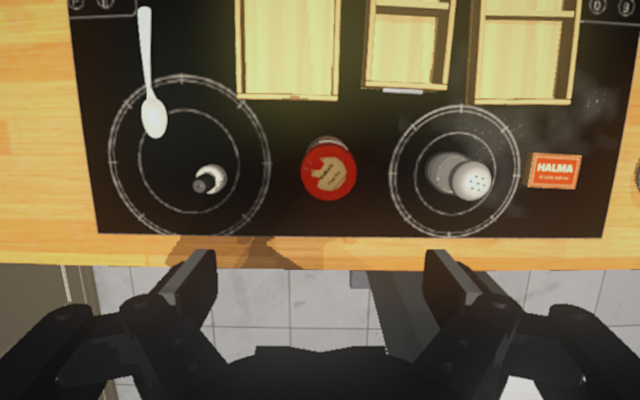

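```bash
python3 -c "
from h import *
goal(436,281.5,100,0);goal(436,281.5,50,0)"
```

```text
t 5.58 at [419.2 285.5 212.3] yaw 0.41 tilt [0.0163 0.0094] w 85.4 F [ 0.5  0.4 -0.3] j [ 0.92  0.18 -0.3   0.01 -1.08  0.65]
SHIFT m [0.0149 0.0052 0.1125] TURN 0.41
t 5.58 at [419.2 285.5 212.3] yaw 0.41 tilt [0.0163 0.0094] w 85.4 F [ 0.5  0.4 -0.3] j [ 0.92  0.18 -0.3   0.01 -1.08  0.65]
SHIFT m [0.0141 0.0056 0.1625] TURN 0.41
```

jog_arm --pt "0.0148 0.005 0.03 0.4" --pt "0.0148 0.005 0.06 0.4" --pt "0.0148 0.0053 0.1 0.4" --pt "0.0145 0.0054 0.125 0.4" --pt "0.0142 0.0055 0.145 0.4" --pt "0.014 0.0056 0.1625 0.4" --pt "0.014 0.0056 0.1625 0.4" --pt "0.014 0.0056 0.1625 0.4" --hand 1

```text
clock: 6.58
position: [436.1, 281.7, 50.0]
ee_rot: [1.0, 0.0, 0.008, -0.005]
contact_force: [0.8, -0.1, 0.4]
gripper_width: 85.3
```

Run:
```python
from h import *
goal(436,281.5,50)
cv2.imwrite('pics/w6.png',get_image('wrist')[:,:,::-1])
```

```text
t 6.58 at [436.1 281.7  50. ] yaw 0.02 tilt [0.0164 0.0092] w 85.3 F [ 0.8 -0.1  0.4] j [ 0.89  0.39 -0.48  0.01 -0.69  0.67]
SHIFT m [-0.0001  0.0002  0.    ] TURN 0.02
```

View pics/w6.png

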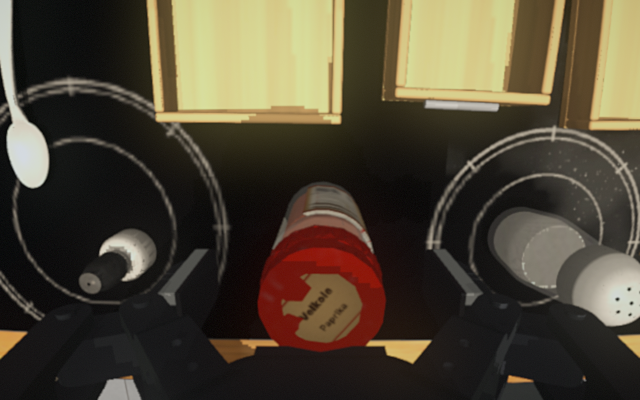

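The cap is now centred between the open fingers at (322,300). Closing.

jog_arm --pt "0 0 0 0" --pt "0 0 0 0" --pt "0 0 0 0" --pt "0 0 0 0" --pt "0 0 0 0" --pt "0 0 0 0" --pt "0 0 0 0" --hand -1

```text
clock: 7.5
position: [436.5, 281.9, 51.1]
ee_rot: [1.0, 0.0, 0.009, -0.005]
contact_force: [-0.7, -2.0, 5.8]
gripper_width: 43.3
```

Run:
```python
from h import *
goal(612,205.6,125,-1.5)
cv2.imwrite('pics/w7.png',get_image('wrist')[:,:,::-1])
```

```text
t 7.5 at [436.5 281.9  51.1] yaw 0.04 tilt [0.0176 0.0102] w 43.3 F [-0.7 -2.   5.8] j [ 0.89  0.39 -0.48  0.01 -0.69  0.67]
SHIFT m [ 0.1767  0.0757 -0.0716] TURN 1.54
```

View pics/w7.png

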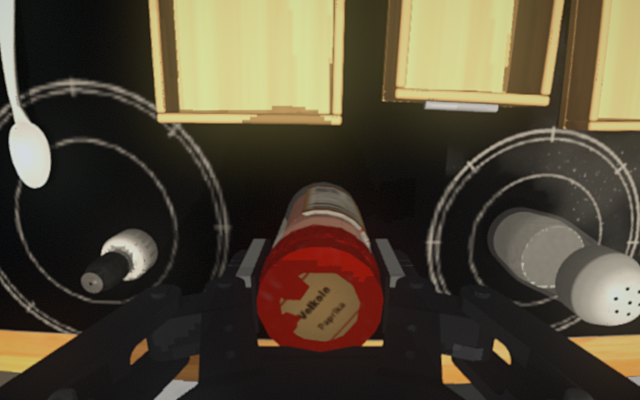

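The jaws hold the jar across cap and shoulder at 43.3 mm. Lift it and carry it over the far rack bay.

jog_arm --pt "0 0 -0.02 0" --pt "0 0 -0.045 0" --pt "0 0 -0.07 0" --pt "0.03 0.013 -0.072 0" --pt "0.07 0.03 -0.072 0.5" --pt "0.11 0.047 -0.072 1" --pt "0.15 0.064 -0.072 1.5" --pt "0.177 0.0757 -0.072 1.5" --pt "0.177 0.0757 -0.072 1.5" --pt "0.177 0.0757 -0.072 1.5"

```text
clock: 8.8
position: [611.4, 205.5, 124.5]
ee_rot: [1.0, -0.013, 0.008, -0.005]
contact_force: [0.6, 0.0, -1.0]
gripper_width: 43.1
```

Run:
```python
from h import *
goal(612,205.6,57.5,-1.5)
st=read_state()
cv2.imwrite('pics/w8.png',get_image('wrist')[:,:,::-1])
cv2.imwrite('pics/s8.png',get_image('scene')[:,:,::-1])
crop('pics/s8.png',220,100,190,150,4,'pics/s8c.png')
```

```text
t 8.8 at [611.4 205.5 124.5] yaw -1.49 tilt [0.0158 0.0098] w 43.1 F [ 0.6  0.  -1. ] j [ 0.57  0.48 -0.08  0.   -0.99  0.97]
SHIFT m [-0.0004  0.0006  0.067 ] TURN 0.01
```

View pics/w8.png

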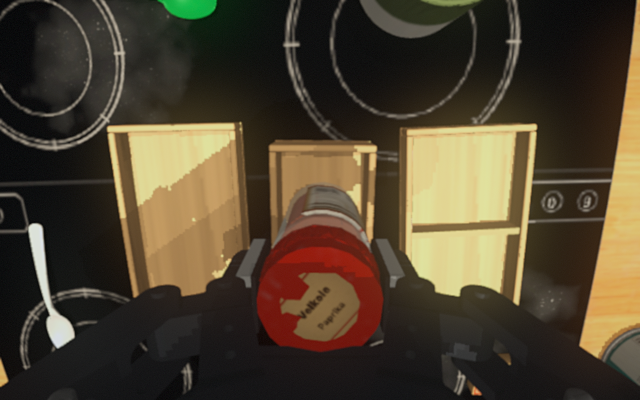

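View pics/s8c.png

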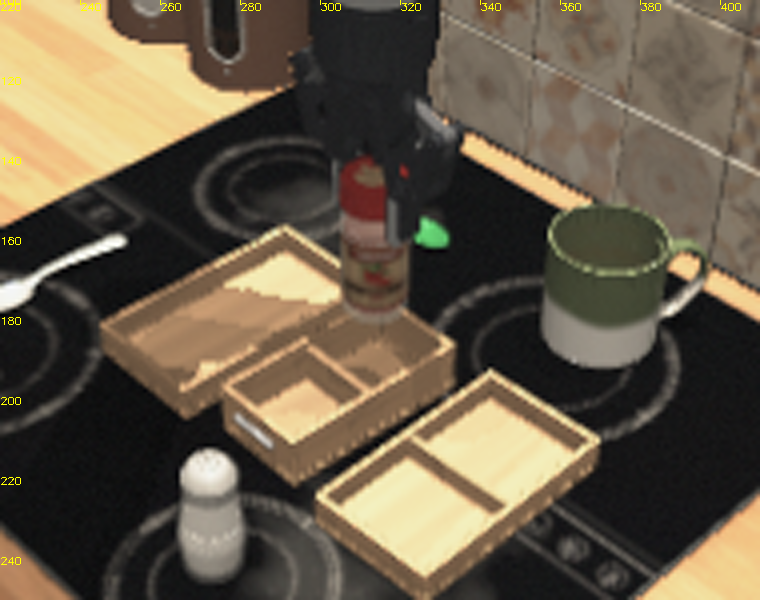

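The jar hangs over the far bay; the rack's back rim runs from about (269,148) to (377,148) in the wrist view. I'll check the tray positions from this viewpoint.

Run:
```python
from h import *
crop('pics/w8.png',90,100,190,120,4,'pics/w8a.png')
crop('pics/w8.png',250,100,300,120,2,'pics/w8b.png')
st=read_state();C=cam('wrist',st)
print('rack',[onz(C,p,40).round(1) for p in((269.5,146.5),(376.5,147))])
print('odds',[onz(C,p,26).round(1) for p in((402,128.5),(537,124.5))])
print('cut',[onz(C,p,26).round(1) for p in((108,126),(242,124))])
```

```text
rack [array([649.7, 243.2,  40. ]), array([647.6, 167.7,  40. ])]
odds [array([659.4, 146.9,  26. ]), array([660.9,  45.2,  26. ])]
cut [array([667.5, 367.6,  26. ]), array([665.4, 264.9,  26. ])]
```

View pics/w8b.png

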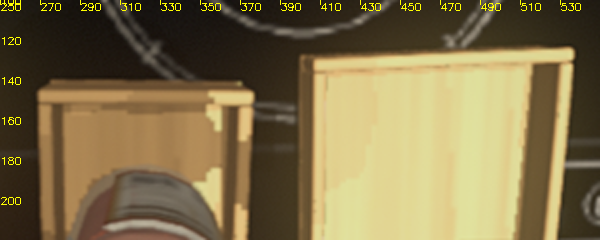

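jog_arm --pt "0 0 0.015 0" --pt "0 0 0.035 0" --pt "0 0 0.05 0" --pt "0 0 0.06 0" --pt "0 0 0.064 0" --pt "0 0 0.0665 0" --pt "0 0 0.068 0" --pt "0 0 0.0685 0" --pt "0 0 0.0685 0"

```text
clock: 10.02
position: [612.6, 206.7, 57.0]
ee_rot: [1.0, -0.012, 0.009, -0.005]
contact_force: [-0.2, -0.8, -1.2]
gripper_width: 43.3
```

Run:
```python
from h import *
goal(612,205.6,56,-1.5)
cv2.imwrite('pics/s9.png',get_image('scene')[:,:,::-1])
crop('pics/s9.png',220,100,190,150,4,'pics/s9c.png')
```

```text
t 10.03 at [612.6 206.7  57. ] yaw -1.42 tilt [0.0172 0.0104] w 43.3 F [-0.2 -0.8 -1.2] j [ 0.58  0.55 -0.15  0.   -0.85  0.97]
SHIFT m [-0.0006  0.0011  0.0009] TURN 0.08
```

View pics/s9c.png

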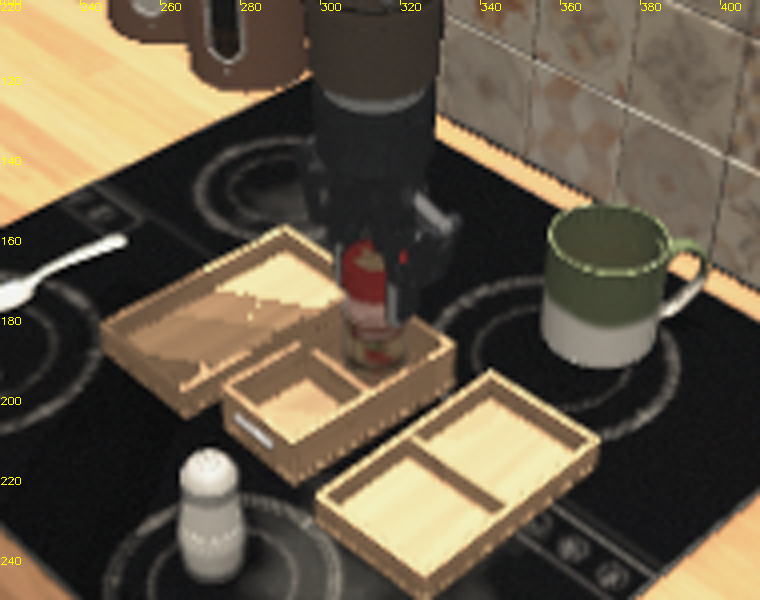

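jog_arm --pt "0 0 0.001 0" --pt "0 0 0.0015 0" --pt "0 0 0.0015 0"

```text
clock: 10.45
position: [612.9, 206.8, 56.2]
ee_rot: [1.0, -0.012, 0.009, -0.005]
contact_force: [-0.9, 0.3, 3.1]
gripper_width: 43.4
```

It has touched down: the force went from −1.2 to +3 N. Release it.

jog_arm --pt "0 0 0 0" --pt "0 0 0 0" --pt "0 0 0 0" --pt "0 0 0 0" --pt "0 0 0 0" --pt "0 0 0 0" --hand 1

```text
clock: 11.2
position: [612.9, 206.8, 56.2]
ee_rot: [1.0, -0.012, 0.009, -0.005]
contact_force: [-0.4, 0.5, -0.6]
gripper_width: 85.4
```

jog_arm --pt "0 0 -0.02 0" --pt "0 0 -0.05 0" --pt "0 0 -0.09 0" --pt "0 0 -0.12 0" --pt "-0.04 0.01 -0.145 0" --pt "-0.09 0.02 -0.145 0" --pt "-0.14 0.03 -0.145 0" --pt "-0.18 0.045 -0.145 0" --pt "-0.2 0.05 -0.145 0" --pt "-0.2 0.05 -0.145 0"

```text
clock: 12.45
position: [408.2, 159.8, 197.6]
ee_rot: [1.0, -0.012, 0.009, -0.006]
contact_force: [0.7, 0.2, -1.1]
gripper_width: 85.6
```

Run:
```python
from h import *
import pickle
st=read_state();im=get_image('wrist');cv2.imwrite('pics/w10.png',im[:,:,::-1]);pickle.dump(st,open('w10.pkl','wb'))
goal(423,154,100,0)
C=cam('wrist',st)
print(proj(C,[423,154,90]))
crop('pics/w10.png',210,30,190,150,4,'pics/w10c.png')
```

```text
t 12.5 at [409.2 160.3 197.7] yaw -1.36 tilt [0.0194 0.0115] w 85.3 F [ 0.7  1.1 -0.2] j [ 0.75  0.07 -0.47  0.01 -1.02  0.8 ]
SHIFT m [0.012  0.0072 0.0978] TURN -1.36
[330.59250105 172.78587627]
```

View pics/w10.png

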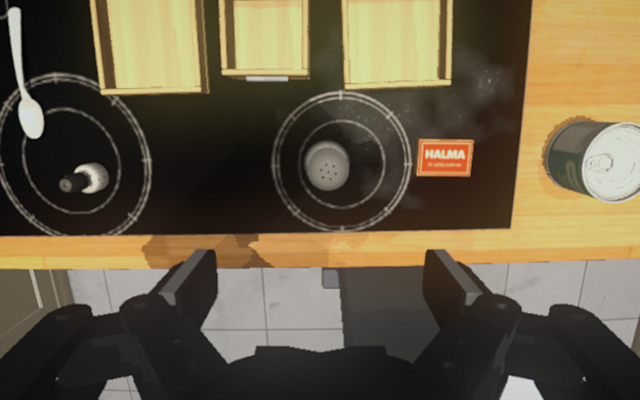

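The shaker dome is at (327,172) in the wrist view, which puts it near (423.5,155). The jar is out of frame in this view.

```bash
python3 -c "
from h import *
st=read_state();C=cam('wrist',st);print(onz(C,(327.5,172),89))
goal(424,155,100,-1.4);goal(424,155,26,-1.4)"
```

```text
[424.60735455 156.90667229  89.        ]
t 12.5 at [409.2 160.3 197.7] yaw -1.36 tilt [0.0194 0.0115] w 85.3 F [ 0.7  1.1 -0.2] j [ 0.75  0.07 -0.47  0.01 -1.02  0.8 ]
SHIFT m [0.013  0.0062 0.0979] TURN 0.04
t 12.5 at [409.2 160.3 197.7] yaw -1.36 tilt [0.0194 0.0115] w 85.3 F [ 0.7  1.1 -0.2] j [ 0.75  0.07 -0.47  0.01 -1.02  0.8 ]
SHIFT m [0.0116 0.007  0.1718] TURN 0.04
```

jog_arm --pt "0.0135 0.0055 0.02 0" --pt "0.013 0.0055 0.06 0" --pt "0.013 0.006 0.1 0" --pt "0.0125 0.006 0.135 0" --pt "0.012 0.0062 0.158 0" --pt "0.0118 0.0062 0.1715 0" --pt "0.0118 0.0062 0.1715 0" --pt "0.0118 0.0062 0.1715 0"

```text
clock: 13.5
position: [425.2, 156.3, 26.6]
ee_rot: [1.0, -0.012, 0.01, -0.006]
contact_force: [1.0, 0.7, 0.7]
gripper_width: 85.3
```

Run:
```python
from h import *
goal(424,155.5,26,-1.4)
cv2.imwrite('pics/w11.png',get_image('wrist')[:,:,::-1])
```

```text
t 13.5 at [425.2 156.3  26.6] yaw -1.36 tilt [0.0202 0.0119] w 85.3 F [1.  0.7 0.7] j [ 0.72  0.34 -0.66  0.01 -0.55  0.82]
SHIFT m [-0.0012  0.0008  0.0006] TURN 0.04
```

View pics/w11.png

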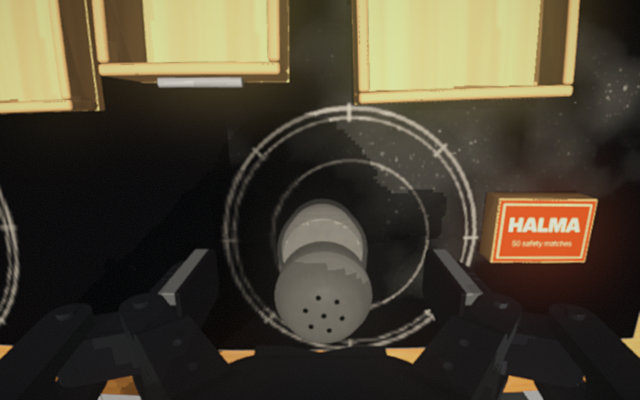

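The shaker stands centred between the fingers at (323,300). Closing.

jog_arm --pt "0 0 0 0" --pt "0 0 0 0" --pt "0 0 0 0" --pt "0 0 0 0" --pt "0 0 0 0" --pt "0 0 0 0" --pt "0 0 0 0" --hand -1

```text
clock: 14.42
position: [425.6, 156.5, 27.6]
ee_rot: [1.0, -0.012, 0.011, -0.007]
contact_force: [0.1, -0.8, 5.5]
gripper_width: 34.9
```

Run:
```python
from h import *
goal(541,207.5,105,-1.5)
cv2.imwrite('pics/w12.png',get_image('wrist')[:,:,::-1])
```

```text
t 14.43 at [425.6 156.5  27.6] yaw -1.33 tilt [0.0218 0.0128] w 34.9 F [ 0.1 -0.8  5.5] j [ 0.72  0.34 -0.66  0.01 -0.55  0.82]
SHIFT m [ 0.1158 -0.0546 -0.0742] TURN 0.17
```

View pics/w12.png

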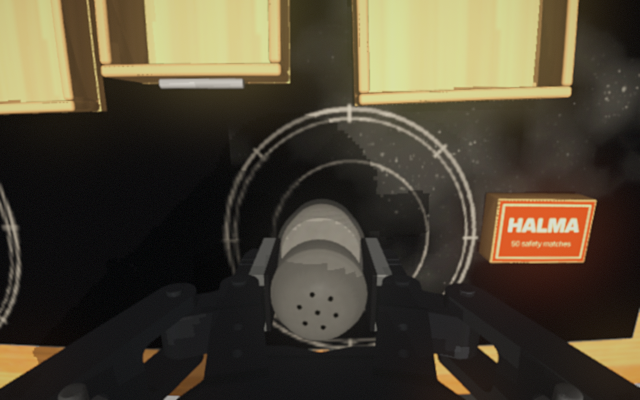

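It holds at 34.9 mm, which is the top section, so the tips are a bit higher on the shaker than I planned. I'll do a small test lift and check the grip.

jog_arm --pt "0 0 -0.01 0" --pt "0 0 -0.03 0" --pt "0 0 -0.05 0" --pt "0 0 -0.074 0" --pt "0 0 -0.074 0" --pt "0 0 -0.074 0"

```text
clock: 15.22
position: [423.3, 155.2, 101.1]
ee_rot: [1.0, -0.012, 0.01, -0.006]
contact_force: [-0.5, -0.3, -1.5]
gripper_width: 34.9
```

Run:
```python
from h import *
goal(541,207.5,105,-1.5)
cv2.imwrite('pics/s13.png',get_image('scene')[:,:,::-1])
crop('pics/s13.png',200,90,190,150,4,'pics/s13c.png')
np.set_printoptions(precision=1,suppress=True)
st=read_state();S=cam('scene')
M=R.from_quat(st['ee_rot']).as_matrix()
for z in(0,-17,-25,-35,-45): print(z,[(proj(S,st['position']+M@np.array([0,y,z]))-[200,90])*4 for y in(-17.5,17.5)])
```

```text
t 15.22 at [423.3 155.2 101.1] yaw -1.35 tilt [0.0207 0.0125] w 34.9 F [-0.5 -0.3 -1.5] j [ 0.72  0.21 -0.58  0.01 -0.76  0.83]
SHIFT m [ 0.1164 -0.0551 -0.0008] TURN 0.15
0 [array([262.8, 469.8]), array([299.6, 501.2])]
-17 [array([260.2, 449.3]), array([297.4, 480.7])]
-25 [array([259. , 439.5]), array([296.3, 470.8])]
-35 [array([257.4, 427. ]), array([295. , 458.3])]
-45 [array([255.8, 414.3]), array([293.7, 445.6])]
```

View pics/s13c.png

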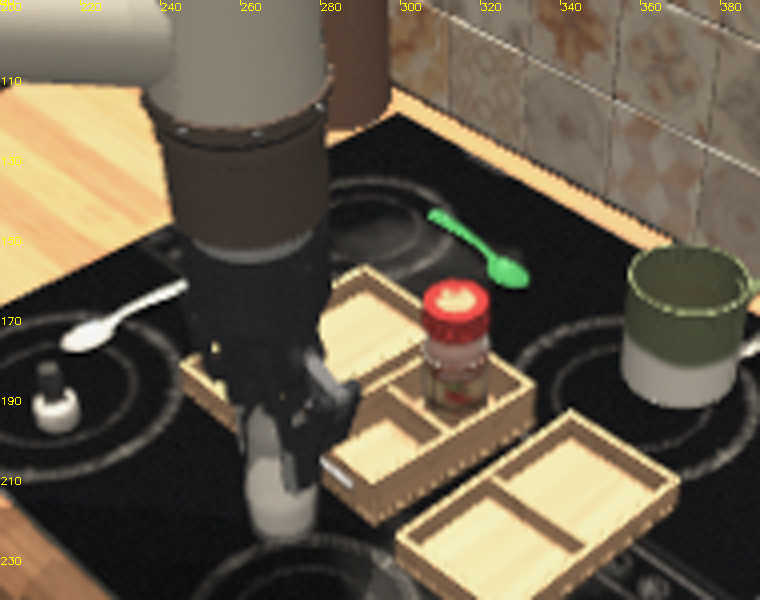

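The shaker is held firmly and hangs straight, and the jar stands upright in the far bay. Carry the shaker to the near bay.

jog_arm --pt "0.03 -0.014 -0.002 0" --pt "0.06 -0.028 -0.002 0" --pt "0.09 -0.042 -0.002 0" --pt "0.117 -0.055 -0.001 0" --pt "0.117 -0.055 -0.001 0" --pt "0.117 -0.055 -0.001 0"

```text
clock: 16.02
position: [540.3, 206.6, 103.3]
ee_rot: [1.0, -0.012, 0.008, -0.005]
contact_force: [0.1, -0.1, -0.8]
gripper_width: 34.7
```

Run:
```python
from h import *
goal(542,208,33,-1.5)
cv2.imwrite('pics/w14.png',get_image('wrist')[:,:,::-1])
```

```text
t 16.02 at [540.3 206.6 103.3] yaw -1.37 tilt [0.0171 0.0101] w 34.7 F [ 0.1 -0.1 -0.8] j [ 0.65  0.4  -0.28  0.   -0.87  0.9 ]
SHIFT m [ 0.0005 -0.0007  0.0703] TURN 0.13
```

View pics/w14.png

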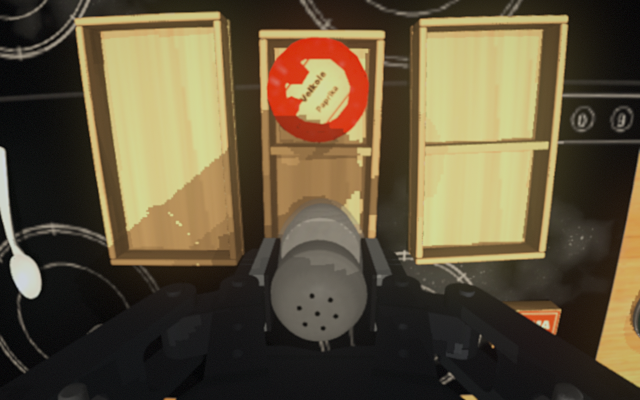

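jog_arm --pt "0 0 0.02 0" --pt "0 0 0.04 0" --pt "0 -0.0005 0.055 0" --pt "0.0005 -0.0005 0.063 0" --pt "0.0005 -0.0005 0.067 0" --pt "0.0005 -0.0005 0.0695 0" --pt "0.0005 -0.0005 0.0695 0" --pt "0.0005 -0.0005 0.0695 0"

```text
clock: 17.08
position: [542.2, 208.0, 34.6]
ee_rot: [1.0, -0.012, 0.009, -0.006]
contact_force: [0.5, -0.8, -0.9]
gripper_width: 35.0
```

jog_arm --pt "0 0 0.001 0" --pt "0 0 0.0015 0" --pt "0 0 0.0015 0"

```text
clock: 17.45
position: [542.3, 208.0, 33.1]
ee_rot: [1.0, -0.012, 0.009, -0.006]
contact_force: [-0.1, -0.2, -1.2]
gripper_width: 34.9
```

jog_arm --pt "0 0 0.001 0" --pt "0 0 0.0015 0" --pt "0 0 0.0015 0"

```text
clock: 17.82
position: [542.9, 208.0, 32.8]
ee_rot: [1.0, -0.012, 0.01, -0.006]
contact_force: [-1.0, -1.6, 5.1]
gripper_width: 34.6
```

It has touched down at +5 N. Release, retreat and look.

jog_arm --pt "0 0 0 0" --pt "0 0 0 0" --pt "0 0 0 0" --pt "0 0 0 0" --pt "0 0 0 0" --pt "0 0 0 0" --hand 1

```text
clock: 18.58
position: [542.9, 208.1, 32.7]
ee_rot: [1.0, -0.012, 0.01, -0.006]
contact_force: [0.1, 0.4, 0.4]
gripper_width: 85.4
```

jog_arm --pt "0 0 -0.02 0" --pt "0 0 -0.05 0" --pt "0 0 -0.09 0" --pt "0 0 -0.13 0" --pt "-0.01 -0.04 -0.16 0" --pt "-0.02 -0.09 -0.16 0" --pt "-0.03 -0.14 -0.16 0" --pt "-0.037 -0.19 -0.16 0" --pt "-0.037 -0.24 -0.16 0" --pt "-0.037 -0.25 -0.16 0"

```text
clock: 19.82
position: [507.7, 459.7, 193.8]
ee_rot: [1.0, -0.01, 0.01, -0.005]
contact_force: [-0.9, -0.7, 0.2]
gripper_width: 85.4
```

Run:
```python
from h import *
import pickle
st=read_state();im=get_image('wrist');cv2.imwrite('pics/w15.png',im[:,:,::-1]);pickle.dump(st,open('w15.pkl','wb'))
goal(518.5,463,100,0)
cv2.imwrite('pics/s15.png',get_image('scene')[:,:,::-1])
crop('pics/s15.png',200,90,190,150,4,'pics/s15c.png')
crop('pics/w15.png',230,20,190,200,4,'pics/w15c.png')
```

```text
t 19.88 at [507.9 459.4 193.7] yaw -1.2 tilt [0.0192 0.0106] w 85.5 F [ 0.7  0.2 -0.1] j [ 0.98  0.49  0.12  0.01 -1.18  0.57]
SHIFT m [ 0.0087 -0.0028  0.094 ] TURN -1.2
```

View pics/w15.png

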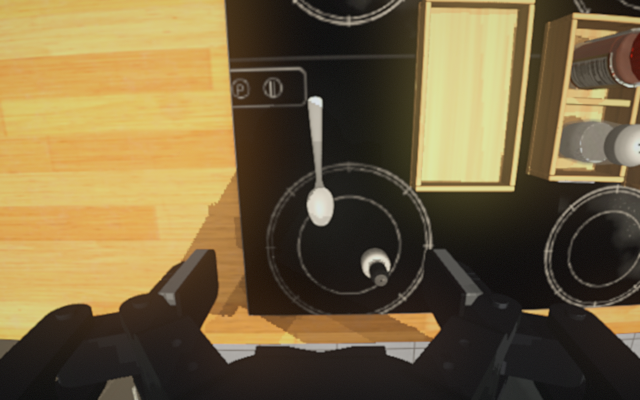

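View pics/s15c.png

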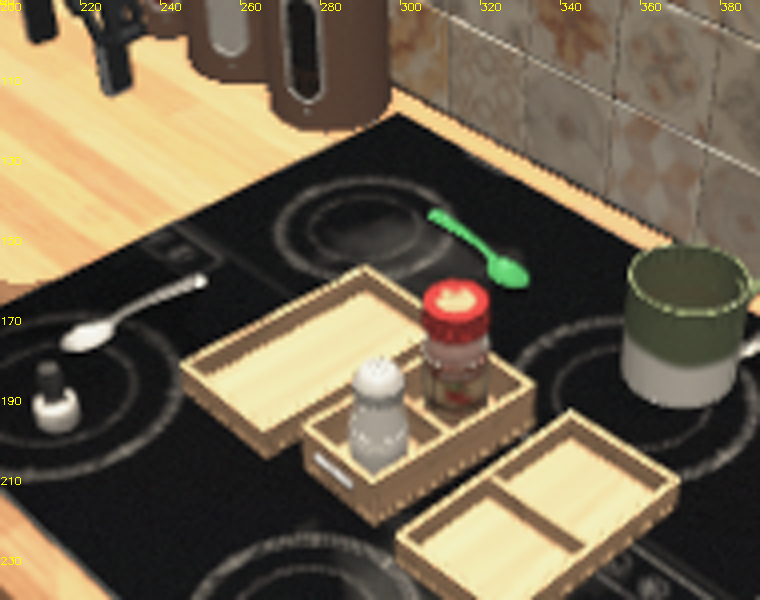

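The jar and shaker both stand in the rack. The spoon runs from its handle end at (315,97) to its bowl end at (321,227), and the undivided tray's corners are at (427,2) and (417,190).

Run:
```python
from h import *
import pickle
st=pickle.load(open('w15.pkl','rb'));C=cam('wrist',st)
for n,p,z in(('tip',(315.5,96.5),6),('bowl',(321.5,227),6),('hmid',(317,140),6),('neck',(319,180),6),('cutFL',(415.5,190),26),('cutFR',(514,190.5),26),('stop',(380,281),49)): print(n,onz(C,p,z).round(1))
crop('pics/w15.png',280,80,90,160,5,'pics/w15s.png')
```

```text
tip [584.1 466.1   6. ]
bowl [450.7 462.9   6. ]
hmid [542.1 465.6   6. ]
neck [501.4 464.5   6. ]
cutFL [493.8 370.4  26. ]
cutFR [491.7 272.5  26. ]
stop [409.2 406.6  49. ]
```

View pics/w15s.png

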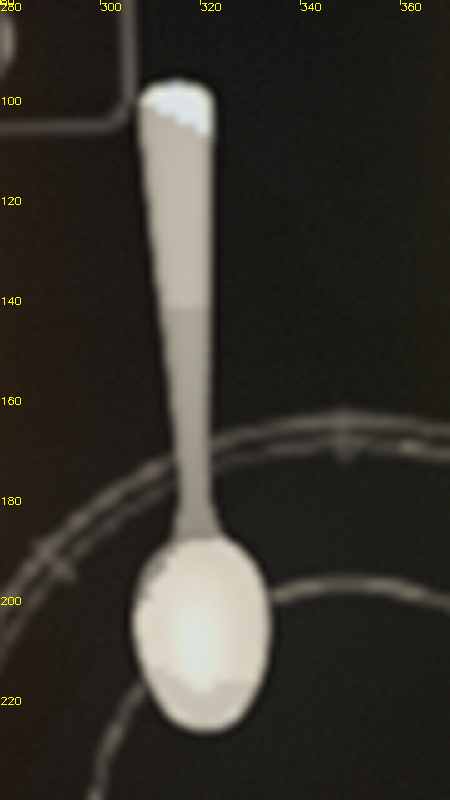

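```bash
python3 -c "
from h import *
goal(518,464,60,1);goal(518,464,0,1)"
```

```text
t 19.93 at [508.1 457.7 194. ] yaw -1.27 tilt [0.0188 0.0101] w 85.4 F [ 0.3 -0.2  0.4] j [ 0.97  0.49  0.11  0.01 -1.18  0.57]
SHIFT m [ 0.0073 -0.0051  0.1342] TURN -2.27
t 19.93 at [508.1 457.7 194. ] yaw -1.27 tilt [0.0188 0.0101] w 85.4 F [ 0.3 -0.2  0.4] j [ 0.97  0.49  0.11  0.01 -1.18  0.57]
SHIFT m [ 0.0062 -0.0045  0.1942] TURN -2.27
```

jog_arm --pt "0.009 -0.004 0.03 -1" --pt "0.0088 -0.0039 0.07 -2.2" --pt "0.0084 -0.0037 0.11 -2.2" --pt "0.0078 -0.0035 0.15 -2.2" --pt "0.0072 -0.003 0.175 -2.2" --pt "0.0068 -0.0027 0.194 -2.2" --pt "0.0068 -0.0027 0.194 -2.2" --pt "0.0068 -0.0027 0.194 -2.2" --hand -0.45

```text
clock: 20.92
position: [519.4, 462.6, 1.6]
ee_rot: [1.0, 0.008, 0.01, -0.006]
contact_force: [-0.3, 0.7, 0.1]
gripper_width: 23.3
```

Run:
```python
from h import *
goal(518,464,-10,1)
cv2.imwrite('pics/w16.png',get_image('wrist')[:,:,::-1])
```

```text
t 20.93 at [519.4 462.6   1.6] yaw 0.93 tilt [0.0205 0.0118] w 23.3 F [-0.3  0.7  0.1] j [ 0.96  0.68 -0.06  0.01 -0.81  0.61]
SHIFT m [-0.0016 -0.0013  0.0116] TURN -0.07
```

View pics/w16.png

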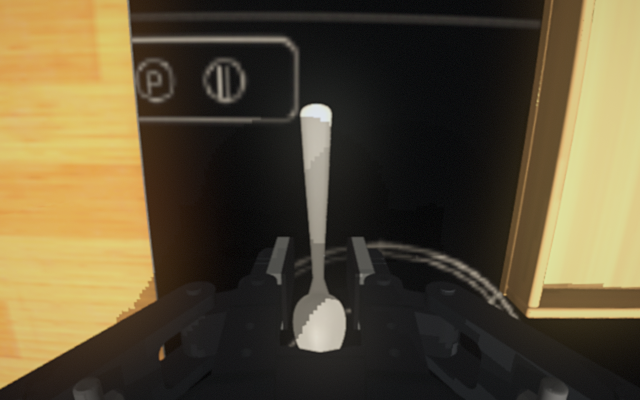

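No contact yet at TCP z = 1.6, which confirms that the nose offset is reversed. I'll carry on down in small steps until the fingertips touch.

jog_arm --pt "0 -0.0008 0.004 0" --pt "0 -0.0008 0.008 0" --pt "0 -0.0008 0.011 0" --pt "0 -0.0008 0.013 0" --pt "0 -0.0008 0.013 0"

```text
clock: 21.6
position: [519.5, 463.7, -11.5]
ee_rot: [1.0, 0.008, 0.01, -0.006]
contact_force: [0.5, -1.2, 0.5]
gripper_width: 23.7
```

jog_arm --pt "0 0 0.001 0" --pt "0 0 0.002 0" --pt "0 0 0.003 0" --pt "0 0 0.003 0"

```text
clock: 22.1
position: [519.6, 463.7, -14.6]
ee_rot: [1.0, 0.008, 0.01, -0.006]
contact_force: [0.3, 0.2, -0.5]
gripper_width: 23.5
```

jog_arm --pt "0 0 0.001 0" --pt "0 0 0.002 0" --pt "0 0 0.003 0" --pt "0 0 0.003 0"

```text
clock: 22.6
position: [519.7, 463.8, -14.9]
ee_rot: [1.0, 0.009, 0.011, -0.006]
contact_force: [-3.5, -1.8, 11.0]
gripper_width: 23.5
```

Run:
```python
from h import *
goal(518,464,-20,1)
cv2.imwrite('pics/w17.png',get_image('wrist')[:,:,::-1])
cv2.imwrite('pics/s17.png',get_image('scene')[:,:,::-1])
crop('pics/s17.png',150,80,190,150,4,'pics/s17c.png')
```

```text
t 22.6 at [519.7 463.8 -14.9] yaw 0.98 tilt [0.021  0.0115] w 23.5 F [-3.5 -1.8 11. ] j [ 0.97  0.71 -0.07  0.02 -0.78  0.61]
SHIFT m [-0.0018 -0.0001  0.0051] TURN -0.02
```

View pics/w17.png

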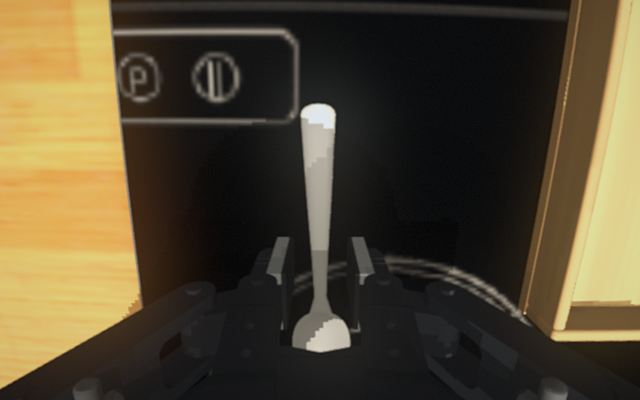

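View pics/s17c.png

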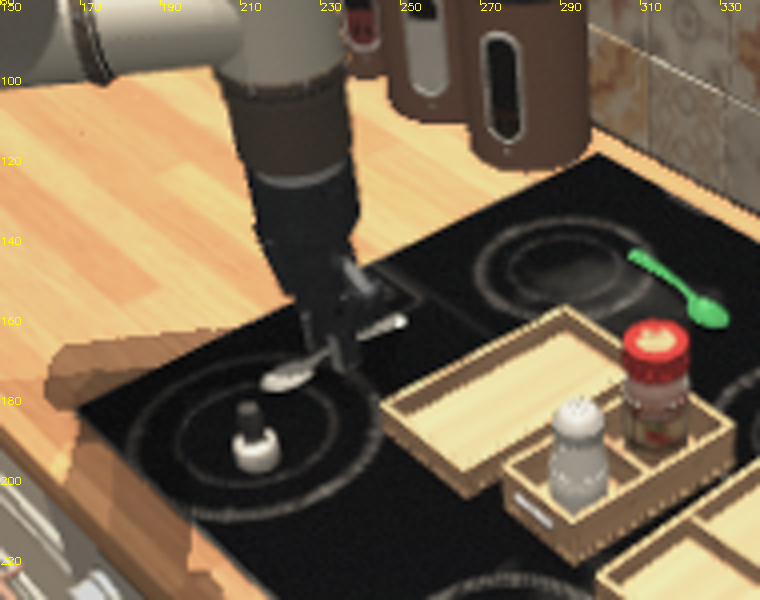

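The fingertips touched the glass at TCP z ≈ −14.9, straddling the handle. Back off 2 mm and close.

jog_arm --pt "0 0 -0.002 0" --pt "0 0 -0.002 0"

```text
clock: 22.95
position: [519.8, 464.0, -12.6]
ee_rot: [1.0, 0.009, 0.011, -0.006]
contact_force: [-0.4, -0.3, -0.4]
gripper_width: 23.5
```

jog_arm --pt "0 0 0 0" --pt "0 0 0 0" --pt "0 0 0 0" --pt "0 0 0 0" --pt "0 0 0 0" --hand -1

```text
clock: 23.58
position: [519.9, 464.2, -12.4]
ee_rot: [1.0, 0.009, 0.011, -0.006]
contact_force: [-1.5, -0.3, 6.0]
gripper_width: 18.4
```

jog_arm --pt "0 0 -0.01 0" --pt "0 0 -0.03 0" --pt "0 0 -0.05 0" --pt "0 0 -0.07 0" --pt "0 0 -0.07 0" --pt "0 0 -0.07 0"

```text
clock: 24.32
position: [518.1, 463.1, 57.5]
ee_rot: [1.0, 0.008, 0.011, -0.006]
contact_force: [-0.4, -0.3, -0.6]
gripper_width: 18.4
```

Run:
```python
from h import *
goal(580,318.5,60,-0.8)
cv2.imwrite('pics/w18.png',get_image('wrist')[:,:,::-1])
cv2.imwrite('pics/s18.png',get_image('scene')[:,:,::-1])
crop('pics/s18.png',150,80,190,150,4,'pics/s18c.png')
```

```text
t 24.32 at [518.1 463.1  57.5] yaw 0.97 tilt [0.0214 0.0127] w 18.4 F [-0.4 -0.3 -0.6] j [ 0.97  0.62 -0.02  0.01 -0.91  0.61]
SHIFT m [ 0.0595  0.1456 -0.003 ] TURN 1.77
```

View pics/w18.png

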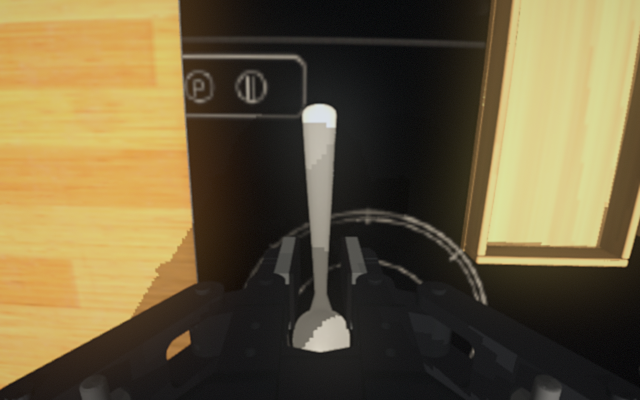

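View pics/s18c.png

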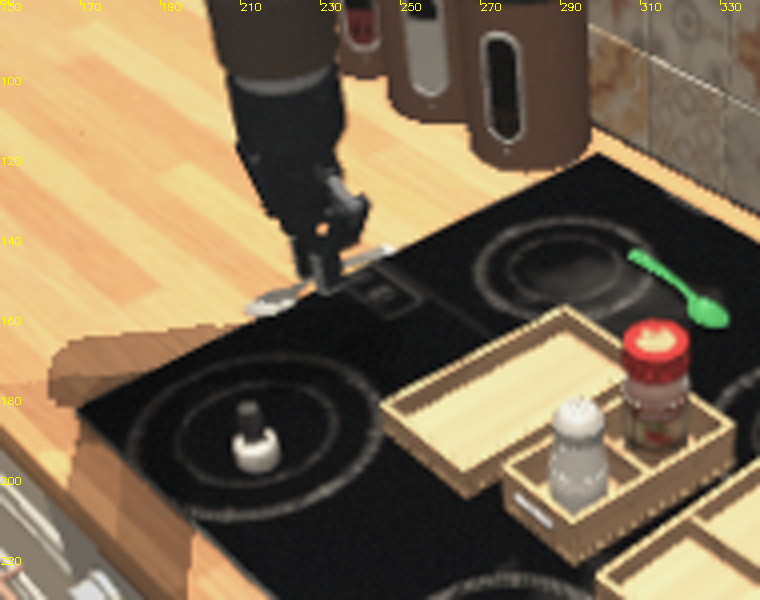

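The spoon is held level at 18.4 mm (its shape is wider than the drawn handle). Carry it over the undivided tray.

jog_arm --pt "0.015 0.036 -0.003 0.5" --pt "0.03 0.073 -0.003 1" --pt "0.045 0.11 -0.003 1.8" --pt "0.0605 0.145 -0.003 1.8" --pt "0.0605 0.145 -0.003 1.8" --pt "0.0605 0.145 -0.003 1.8"

```text
clock: 25.18
position: [580.6, 318.8, 58.7]
ee_rot: [1.0, -0.007, 0.01, -0.005]
contact_force: [1.1, -0.4, -0.2]
gripper_width: 18.0
```

Run:
```python
from h import *
import pickle
goal(581,319,-5,-0.8)
st=read_state();pickle.dump(st,open('w19.pkl','wb'))
cv2.imwrite('pics/w19.png',get_image('wrist')[:,:,::-1])
```

```text
t 25.18 at [580.6 318.8  58.7] yaw -0.84 tilt [0.0199 0.0107] w 18.0 F [ 1.1 -0.4 -0.2] j [ 0.75  0.57 -0.11  0.01 -0.87  0.8 ]
SHIFT m [-0.0009  0.0005  0.0637] TURN -0.04
```

View pics/w19.png

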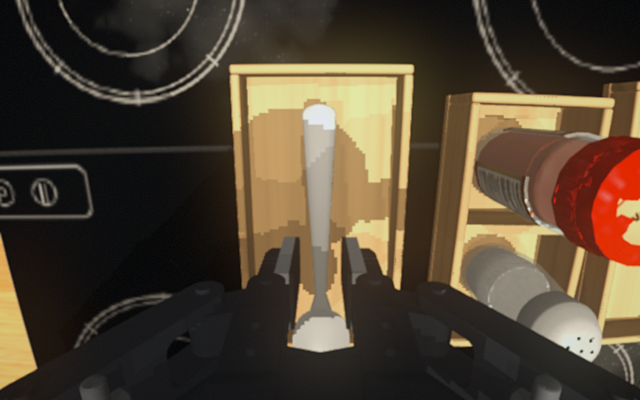

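jog_arm --pt "0 0 0.02 0" --pt "-0.0004 0 0.04 0" --pt "-0.0008 0.0003 0.052 0" --pt "-0.0009 0.0004 0.059 0" --pt "-0.0009 0.0005 0.063 0" --pt "-0.0009 0.0005 0.0645 0" --pt "-0.0009 0.0005 0.0645 0"

```text
clock: 26.1
position: [581.2, 319.7, -5.3]
ee_rot: [1.0, -0.007, 0.01, -0.006]
contact_force: [0.3, -0.5, -1.0]
gripper_width: 18.2
```

jog_arm --pt "0 0 0.001 0" --pt "0 0 0.0015 0" --pt "0 0 0.0015 0"

```text
clock: 26.48
position: [581.2, 319.7, -6.7]
ee_rot: [1.0, -0.007, 0.01, -0.006]
contact_force: [-0.2, 1.0, 0.5]
gripper_width: 18.5
```

jog_arm --pt "0 0 0.001 0" --pt "0 0 0.0015 0" --pt "0 0 0.0015 0"

```text
clock: 26.85
position: [581.3, 319.8, -7.4]
ee_rot: [1.0, -0.007, 0.011, -0.006]
contact_force: [-1.8, -0.6, 4.9]
gripper_width: 18.1
```

Touchdown at +5 N. I'll open only halfway so the fingers stay clear of the tray walls, then retreat.

jog_arm --pt "0 0 0 0" --pt "0 0 0 0" --pt "0 0 0 0" --pt "0 0 0 0" --pt "0 0 0 0" --hand -0.1

```text
clock: 27.48
position: [581.3, 319.7, -7.5]
ee_rot: [1.0, -0.007, 0.011, -0.006]
contact_force: [0.5, -0.6, 0.2]
gripper_width: 38.7
```

jog_arm --pt "0 0 -0.01 0" --pt "0 0 -0.03 0" --pt "0 0 -0.07 0" --pt "0 0 -0.12 0" --pt "0 0 -0.17 0" --pt "0 0 -0.2 0" --pt "0 0 -0.2 0" --pt "0 0 -0.2 0"

```text
clock: 28.48
position: [576.5, 317.1, 192.0]
ee_rot: [1.0, -0.007, 0.01, -0.006]
contact_force: [-0.0, 0.6, -0.0]
gripper_width: 38.3
```

Run:
```python
from h import *
goal(408,36.5,200,0);goal(408,36.5,200,90);goal(408,36.5,200,-90)
cv2.imwrite('pics/w20.png',get_image('wrist')[:,:,::-1])
```

```text
t 28.48 at [576.5 317.1 192. ] yaw -0.79 tilt [0.02   0.0112] w 38.3 F [-0.   0.6 -0. ] j [ 0.75  0.44  0.04  0.01 -1.14  0.8 ]
SHIFT m [-0.1644  0.2828 -0.0145] TURN -0.79
t 28.48 at [576.5 317.1 192. ] yaw -0.79 tilt [0.02   0.0112] w 38.3 F [-0.   0.6 -0. ] j [ 0.75  0.44  0.04  0.01 -1.14  0.8 ]
SHIFT m [-0.1644  0.2828 -0.0145] TURN -90.79
t 28.48 at [576.5 317.1 192. ] yaw -0.79 tilt [0.02   0.0112] w 38.3 F [-0.   0.6 -0. ] j [ 0.75  0.44  0.04  0.01 -1.14  0.8 ]
SHIFT m [-0.1644  0.2828 -0.0145] TURN 89.21
```

View pics/w20.png

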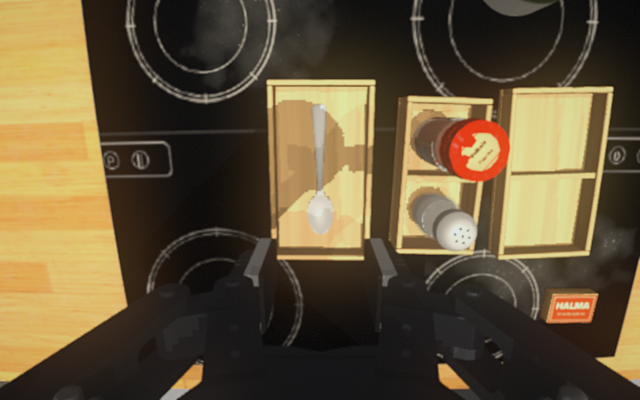

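The spoon lies flat in the undivided tray, at (320,110) to (320,232). Next is the matchbox: turn 90° so the jaws span its 36 mm side.

```bash
python3 -c "
from h import *
goal(422,25,195,90)"
```

```text
t 28.52 at [576.4 317.  191.2] yaw -0.79 tilt [0.019  0.0102] w 38.8 F [0.  0.1 0.1] j [ 0.75  0.45  0.04  0.01 -1.14  0.8 ]
SHIFT m [-0.1502  0.294  -0.0097] TURN -90.79
```

jog_arm --pt "-0.01 0.03 -0.01 -10" --pt "-0.025 0.065 -0.01 -20" --pt "-0.04 0.1 -0.01 -30" --pt "-0.06 0.135 -0.01 -40" --pt "-0.08 0.17 -0.01 -50" --pt "-0.1 0.205 -0.01 -60" --pt "-0.12 0.24 -0.01 -70" --pt "-0.14 0.275 -0.01 -80" --pt "-0.15 0.294 -0.01 -90" --pt "-0.15 0.294 -0.01 -90" --hand 1

```text
clock: 29.78
position: [421.0, 23.8, 194.5]
ee_rot: [0.713, 0.701, 0.009, 0.003]
contact_force: [0.2, 0.7, -0.1]
gripper_width: 85.3
```

Run:
```python
from h import *
import pickle
goal(422,36,0,90)
st=read_state();pickle.dump(st,open('w21.pkl','wb'))
cv2.imwrite('pics/w21.png',get_image('wrist')[:,:,::-1])
C=cam('wrist',st);print(proj(C,[422,36,15]))
crop('pics/w21.png',250,100,150,120,5,'pics/w21c.png')
```

```text
t 29.77 at [421.   23.8 194.5] yaw 89.05 tilt [0.0171 0.0095] w 85.3 F [ 0.2  0.7 -0.1] j [ 0.44  0.04 -0.5  -0.   -1.01  2.68]
SHIFT m [ 0.0103 -0.0024  0.1946] TURN -0.95
[319.18626926 164.37132896]
```

View pics/w21.png

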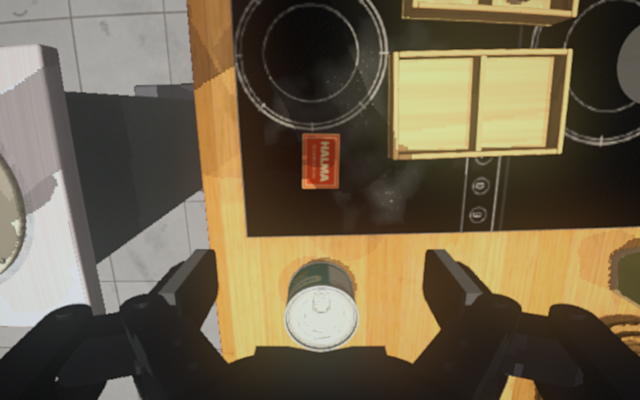

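View pics/w21c.png

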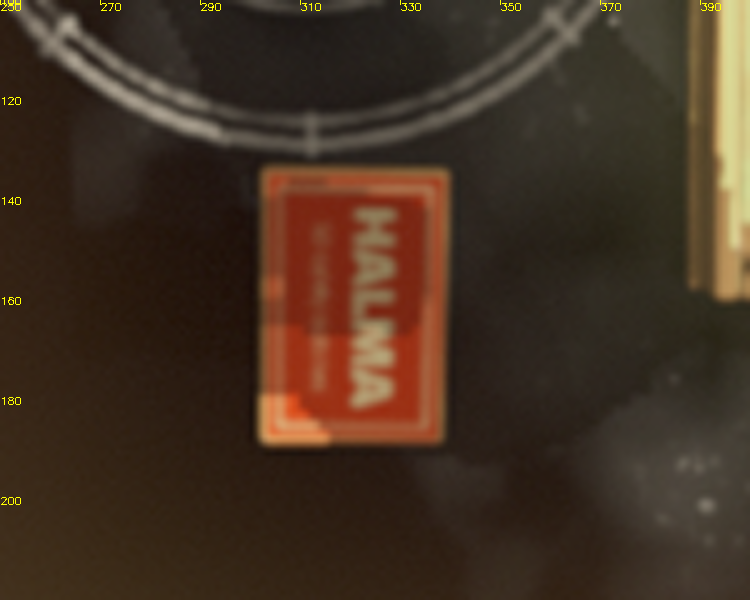

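The box is at (302–340, 133–189), square to the jaws. The tin stands below it at (320,305).

Run:
```python
from h import *
import pickle
st=pickle.load(open('w21.pkl','rb'));C=cam('wrist',st)
P=np.array([onz(C,(250+x/5-.4,100+y/5-.4),15) for x,y in((262,168),(450,170),(443,443),(260,443))]);print(P.round(1),P.mean(0))
c=P.mean(0);e=P[0]+P[1]-P[2]-P[3];print('yaw of long axis',np.degrees(np.arctan2(e[1],e[0])))
goal(c[0]+1.1,c[1],60,90);goal(c[0]+1.1,c[1],-5,90)
C2=cam('wrist',st);print('tin',onz(C,(321,318),58))
```

```text
[[405.9  66.8  15. ]
 [442.3  65.7  15. ]
 [440.7  11.4  15. ]
 [403.9  12.2  15. ]] [423.21000929  39.03097321  15.        ]
yaw of long axis 88.12591980333751
t 29.82 at [421.9  24.6 194.7] yaw 89.04 tilt [0.018  0.0097] w 85.5 F [ 0.8 -0.5  0.7] j [ 0.45  0.04 -0.5  -0.   -1.01  2.68]
SHIFT m [ 0.0131 -0.0002  0.1349] TURN -0.96
t 29.82 at [421.9  24.6 194.7] yaw 89.04 tilt [0.018  0.0097] w 85.5 F [ 0.8 -0.5  0.7] j [ 0.45  0.04 -0.5  -0.   -1.01  2.68]
SHIFT m [ 0.0125 -0.0014  0.1999] TURN -0.96
tin [ 420.67013337 -108.58651191   58.        ]
```

jog_arm --pt "0.0135 -0.0002 0.03 0.9" --pt "0.0133 -0.0002 0.07 0.9" --pt "0.013 -0.0002 0.11 0.9" --pt "0.0128 -0.0006 0.15 0.9" --pt "0.0126 -0.001 0.18 0.9" --pt "0.0125 -0.0014 0.197 0.9" --pt "0.0125 -0.0014 0.206 0.9" --pt "0.0125 -0.0014 0.206 0.9" --pt "0.0125 -0.0014 0.206 0.9"

```text
clock: 30.95
position: [425.0, 39.5, -10.6]
ee_rot: [0.718, 0.695, 0.01, 0.003]
contact_force: [0.5, 0.5, 0.5]
gripper_width: 85.6
```

Run:
```python
from h import *
goal(424.3,39,-12,88.1)
cv2.imwrite('pics/w22.png',get_image('wrist')[:,:,::-1])
```

```text
t 30.95 at [425.   39.5 -10.6] yaw 88.14 tilt [0.0192 0.0103] w 85.6 F [0.5 0.5 0.5] j [ 0.48  0.38 -0.75 -0.   -0.41  2.63]
SHIFT m [-0.0006 -0.0007  0.0014] TURN 0.04
```

View pics/w22.png

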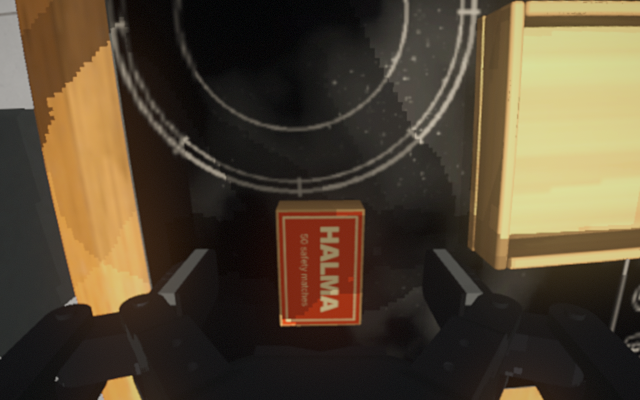

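The box lies centred between the fingers at (320,265). Closing, with 1 mm less height.

jog_arm --pt "0 -0.0005 0.001 0" --pt "0 -0.0005 0.001 0" --pt "0 -0.0005 0.001 0" --pt "0 -0.0005 0.001 0" --pt "0 -0.0005 0.001 0" --pt "0 -0.0005 0.001 0" --pt "0 -0.0005 0.001 0" --hand -1

```text
clock: 31.88
position: [424.8, 39.6, -10.8]
ee_rot: [0.718, 0.696, 0.011, 0.003]
contact_force: [-1.5, 0.5, 6.1]
gripper_width: 34.4
```

jog_arm --pt "0 0 -0.01 0" --pt "0 0 -0.03 0" --pt "0 0 -0.06 0" --pt "0 0 -0.08 0" --pt "0 0 -0.08 0" --pt "0 0 -0.08 0"

```text
clock: 32.62
position: [422.7, 38.6, 68.8]
ee_rot: [0.718, 0.695, 0.011, 0.003]
contact_force: [-0.1, -0.1, -0.3]
gripper_width: 34.3
```

Run:
```python
from h import *
goal(616.5,91,68,0)
cv2.imwrite('pics/w23.png',get_image('wrist')[:,:,::-1])
```

```text
t 32.62 at [422.7  38.6  68.8] yaw 88.14 tilt [0.0196 0.0105] w 34.3 F [-0.1 -0.1 -0.3] j [ 0.48  0.22 -0.68 -0.   -0.65  2.63]
SHIFT m [0.0587 0.192  0.0051] TURN 88.14
```

View pics/w23.png

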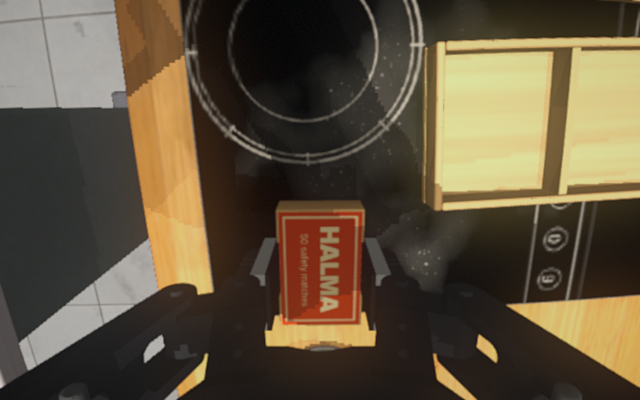

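The box is held flat at 34.3 mm. Carry it over the far bay of the odds tray while turning back.

jog_arm --pt "0 0.02 0 8" --pt "0.01 0.04 0.001 18" --pt "0.02 0.065 0.002 28" --pt "0.03 0.09 0.003 38" --pt "0.04 0.115 0.004 48" --pt "0.048 0.14 0.004 58" --pt "0.054 0.165 0.005 68" --pt "0.0587 0.185 0.005 78" --pt "0.0587 0.192 0.005 86.8" --pt "0.0587 0.192 0.005 86.8"

```text
clock: 33.92
position: [615.9, 90.6, 65.7]
ee_rot: [1.0, 0.012, 0.008, -0.004]
contact_force: [0.5, -0.0, -0.9]
gripper_width: 34.4
```

Run:
```python
from h import *
import pickle
goal(616.5,91,0,1.3)
st=read_state();pickle.dump(st,open('w24.pkl','wb'))
cv2.imwrite('pics/w24.png',get_image('wrist')[:,:,::-1])
crop('pics/w24.png',220,40,200,140,4,'pics/w24c.png')
```

```text
t 33.92 at [615.9  90.6  65.7] yaw 1.41 tilt [0.0159 0.009 ] w 34.4 F [ 0.5 -0.  -0.9] j [ 0.4   0.51 -0.2  -0.   -0.84  1.19]
SHIFT m [-0.0005  0.0002  0.0657] TURN 0.11
```

View pics/w24.png

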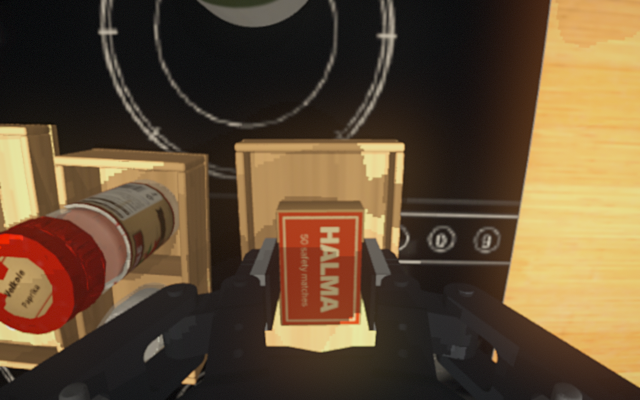

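Run:
```python
from h import *
import pickle
st=pickle.load(open('w24.pkl','rb'));C=cam('wrist',st)
a,b=onz(C,(235.5,143),26),onz(C,(404.5,141.5),26);print(a.round(1),b.round(1),(a+b)/2)
```

```text
[658.7 142.3  26. ] [662.1  45.3  26. ] [660.38509368  93.79039586  26.        ]
```

jog_arm --pt "0 -0.001 0.02 0" --pt "0 -0.001 0.04 0" --pt "0 -0.001 0.055 0" --pt "0 -0.001 0.063 0" --pt "0 -0.001 0.068 0" --pt "0 -0.001 0.0705 0" --pt "0 -0.001 0.0705 0" --pt "0 -0.001 0.0705 0"

```text
clock: 34.98
position: [617.0, 92.3, -4.0]
ee_rot: [1.0, 0.013, 0.008, -0.005]
contact_force: [-0.8, 0.1, 0.3]
gripper_width: 34.2
```

jog_arm --pt "0 0 0.001 0" --pt "0 0 0.0015 0" --pt "0 0 0.0015 0"

```text
clock: 35.35
position: [617.2, 92.4, -5.2]
ee_rot: [1.0, 0.013, 0.009, -0.005]
contact_force: [-0.1, 0.3, 0.1]
gripper_width: 34.2
```

jog_arm --pt "0 0 0.001 0" --pt "0 0 0.0015 0" --pt "0 0 0.0015 0"

```text
clock: 35.72
position: [617.2, 92.4, -5.3]
ee_rot: [1.0, 0.013, 0.009, -0.005]
contact_force: [-3.0, -0.6, 7.4]
gripper_width: 34.8
```

Touchdown at +7 N. Open to about 46 mm only, and retreat.

jog_arm --pt "0 0 0 0" --pt "0 0 0 0" --pt "0 0 0 0" --pt "0 0 0 0" --hand 0.05

```text
clock: 36.22
position: [617.1, 92.4, -5.7]
ee_rot: [1.0, 0.013, 0.009, -0.004]
contact_force: [0.7, 0.6, 1.2]
gripper_width: 45.0
```

jog_arm --pt "0 0 -0.01 0" --pt "0 0 -0.03 0" --pt "0 0 -0.07 0" --pt "0 0 -0.12 0" --pt "0 0 -0.17 0" --pt "0 0 -0.2 0" --pt "0 0 -0.2 0"

```text
clock: 37.1
position: [615.3, 91.0, 198.5]
ee_rot: [1.0, 0.013, 0.012, -0.006]
contact_force: [-1.1, -0.4, -1.1]
gripper_width: 44.7
```

Run:
```python
from h import *
goal(395,403,195,0)
cv2.imwrite('pics/w25.png',get_image('wrist')[:,:,::-1])
```

```text
t 37.1 at [615.3  91.  198.5] yaw 1.51 tilt [0.0244 0.0116] w 44.7 F [-1.1 -0.4 -1.1] j [ 0.41  0.38 -0.05 -0.   -1.12  1.19]
SHIFT m [-0.212  -0.3177  0.0017] TURN 1.51
```

View pics/w25.png

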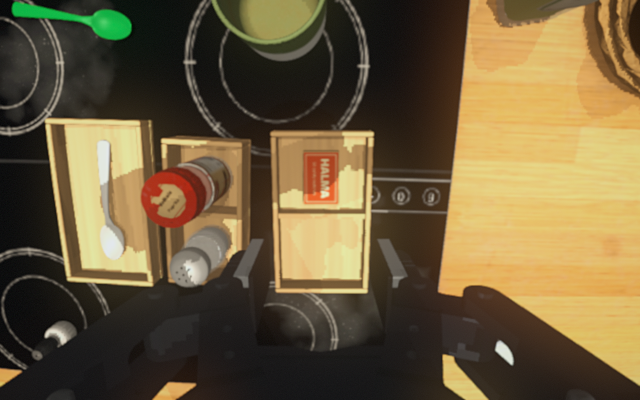

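The matchbox lies flat in the far bay at (322,177). Now to the stopper.

jog_arm --pt "-0.025 -0.035 0 0" --pt "-0.05 -0.07 0 1.5" --pt "-0.075 -0.11 0 1.5" --pt "-0.1 -0.15 0 1.5" --pt "-0.125 -0.19 0 1.5" --pt "-0.155 -0.23 0 1.5" --pt "-0.185 -0.27 0 1.5" --pt "-0.205 -0.305 0 1.5" --pt "-0.212 -0.3177 0 1.5" --pt "-0.212 -0.3177 0 1.5" --hand 0.05

```text
clock: 38.4
position: [393.3, 402.7, 193.9]
ee_rot: [1.0, 0.0, 0.009, -0.004]
contact_force: [0.6, 0.1, 0.3]
gripper_width: 44.9
```

Run:
```python
from h import *
import pickle
goal(395,403,195,0)
st=read_state();pickle.dump(st,open('w26.pkl','wb'))
cv2.imwrite('pics/w26.png',get_image('wrist')[:,:,::-1])
crop('pics/w26.png',260,120,120,110,6,'pics/w26c.png')
```

```text
t 38.4 at [393.3 402.7 193.9] yaw 0.05 tilt [0.0187 0.0087] w 44.9 F [0.6 0.1 0.3] j [ 1.09  0.29 -0.2   0.01 -1.07  0.47]
SHIFT m [ 0.0018 -0.0003 -0.0011] TURN 0.05
```

View pics/w26c.png

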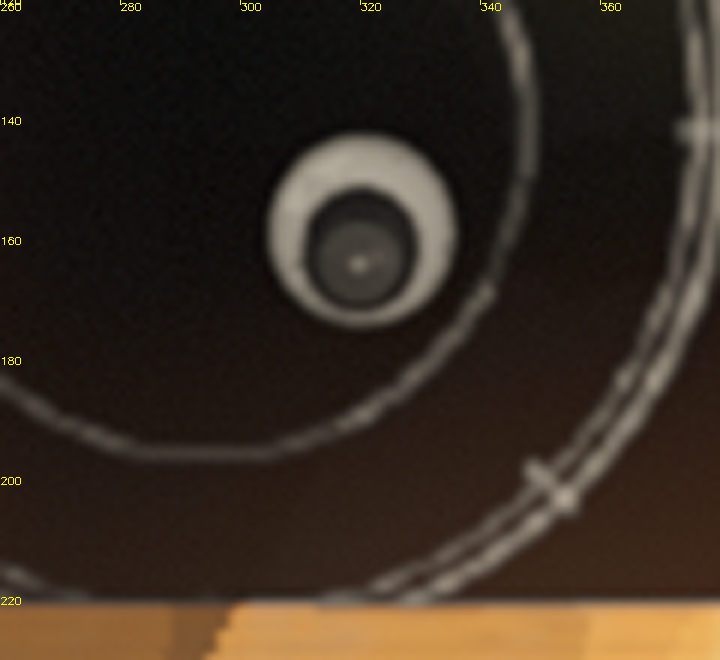

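Run:
```python
from h import *
import pickle
st=pickle.load(open('w26.pkl','rb'));C=cam('wrist',st)
c=onz(C,(319.6,163.6),49);print(c)
goal(c[0],c[1]-1.1,60,0);goal(c[0],c[1]-1.1,14,0)
```

```text
[410.02484248 405.87926304  49.        ]
t 38.45 at [393.7 402.1 194.1] yaw -0.02 tilt [0.0189 0.0088] w 44.9 F [ 0.2 -0.3 -0.1] j [ 1.09  0.29 -0.2   0.01 -1.07  0.47]
SHIFT m [ 0.0137 -0.0015  0.1344] TURN -0.02
t 38.45 at [393.7 402.1 194.1] yaw -0.02 tilt [0.0189 0.0088] w 44.9 F [ 0.2 -0.3 -0.1] j [ 1.09  0.29 -0.2   0.01 -1.07  0.47]
SHIFT m [ 0.0129 -0.0011  0.1804] TURN -0.02
```

jog_arm --pt "0.0145 -0.0015 0.03 0" --pt "0.014 -0.0015 0.07 0" --pt "0.0138 -0.0015 0.11 0" --pt "0.0136 -0.0014 0.14 0" --pt "0.0133 -0.0013 0.16 0" --pt "0.013 -0.0012 0.174 0" --pt "0.013 -0.0012 0.18 0" --pt "0.013 -0.0012 0.18 0" --pt "0.013 -0.0012 0.18 0"

```text
clock: 39.58
position: [410.5, 405.4, 15.3]
ee_rot: [1.0, -0.0, 0.01, -0.005]
contact_force: [-1.3, 0.0, -1.4]
gripper_width: 44.8
```

Run:
```python
from h import *
goal(410,404.8,13,0)
cv2.imwrite('pics/w27.png',get_image('wrist')[:,:,::-1])
```

```text
t 39.58 at [410.5 405.4  15.3] yaw -0.01 tilt [0.0199 0.0103] w 44.8 F [-1.3  0.  -1.4] j [ 1.07  0.51 -0.37  0.02 -0.67  0.49]
SHIFT m [-0.0006  0.0006  0.0022] TURN -0.01
```

View pics/w27.png

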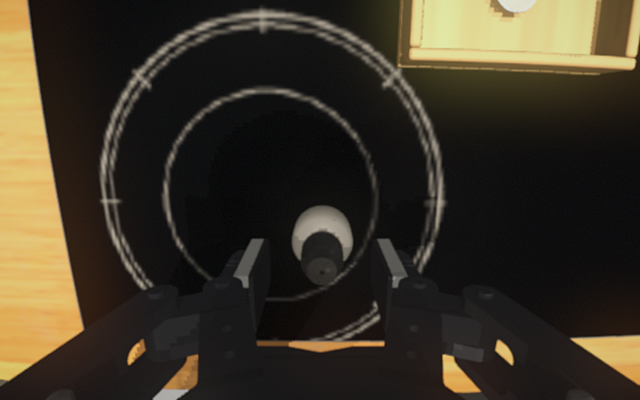

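The plug is centred at (322,262) between the pads. Closing.

jog_arm --pt "0 0 0.001 0" --pt "0 0 0.001 0" --pt "0 0 0.001 0" --pt "0 0 0.001 0" --pt "0 0 0.001 0" --pt "0 0 0.001 0" --hand -1

```text
clock: 40.38
position: [410.7, 405.7, 14.8]
ee_rot: [1.0, 0.0, 0.01, -0.006]
contact_force: [-1.5, -0.2, 5.1]
gripper_width: 16.8
```

jog_arm --pt "0 0 -0.01 0" --pt "0 0 -0.03 0" --pt "0 0 -0.06 0" --pt "0 0 -0.09 0" --pt "0 0 -0.1 0" --pt "0 0 -0.1 0" --pt "0 0 -0.1 0"

```text
clock: 41.25
position: [408.0, 403.8, 113.3]
ee_rot: [1.0, -0.0, 0.009, -0.004]
contact_force: [-0.1, -0.1, -1.1]
gripper_width: 17.1
```

Run:
```python
from h import *
goal(535,90,120,1.3)
cv2.imwrite('pics/w28.png',get_image('wrist')[:,:,::-1])
```

```text
t 41.25 at [408.  403.8 113.3] yaw -0.01 tilt [0.0187 0.0088] w 17.1 F [-0.1 -0.1 -1.1] j [ 1.07  0.38 -0.28  0.02 -0.89  0.49]
SHIFT m [ 0.1271  0.3137 -0.0071] TURN -1.31
```

View pics/w28.png

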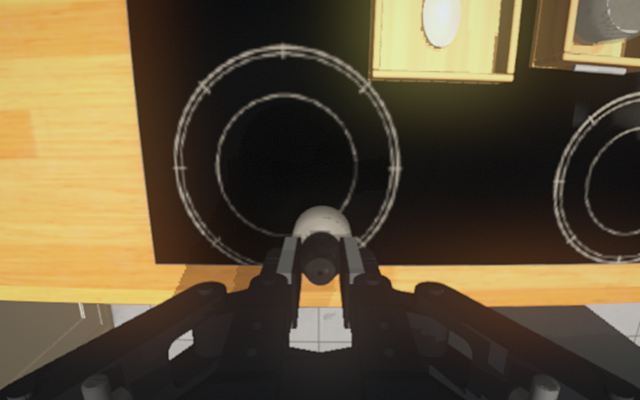

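The stopper is held by its plug at 17 mm. Carry it round in front of the rack to the near bay.

jog_arm --pt "0.005 0.03 -0.004 0" --pt "0.01 0.07 -0.007 0" --pt "0.02 0.115 -0.007 0" --pt "0.03 0.16 -0.007 0" --pt "0.05 0.205 -0.007 0" --pt "0.075 0.25 -0.007 -1.3" --pt "0.1 0.285 -0.007 -1.3" --pt "0.12 0.305 -0.007 -1.3" --pt "0.1271 0.3137 -0.007 -1.3" --pt "0.1271 0.3137 -0.007 -1.3"

```text
clock: 42.55
position: [534.7, 89.7, 119.0]
ee_rot: [1.0, 0.011, 0.009, -0.004]
contact_force: [0.6, -0.4, -0.2]
gripper_width: 16.8
```

Run:
```python
from h import *
goal(535.5,90,22,1.3)
cv2.imwrite('pics/w29.png',get_image('wrist')[:,:,::-1])
```

```text
t 42.55 at [534.7  89.7 119. ] yaw 1.23 tilt [0.0171 0.008 ] w 16.8 F [ 0.6 -0.4 -0.2] j [ 0.47  0.33 -0.35  0.   -0.88  1.13]
SHIFT m [-0.0009  0.0004  0.097 ] TURN -0.07
```

View pics/w29.png

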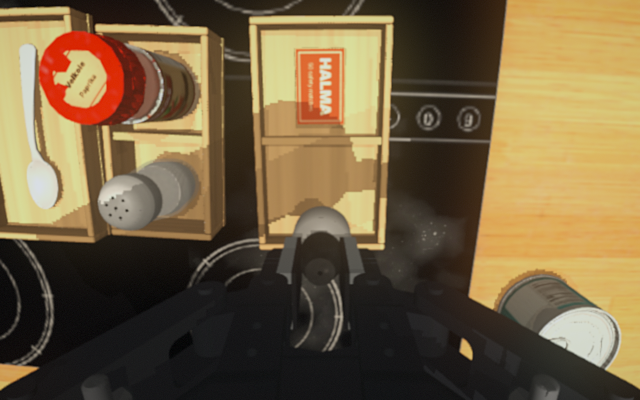

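jog_arm --pt "-0.0002 0 0.025 0" --pt "-0.0005 0.0002 0.05 0" --pt "-0.0007 0.0003 0.073 0" --pt "-0.0009 0.0004 0.088 0" --pt "-0.0009 0.0004 0.095 0" --pt "-0.0009 0.0004 0.0975 0" --pt "-0.0009 0.0004 0.098 0" --pt "-0.0009 0.0004 0.098 0"

```text
clock: 43.6
position: [535.6, 90.7, 21.8]
ee_rot: [1.0, 0.011, 0.009, -0.004]
contact_force: [0.1, -0.7, -0.7]
gripper_width: 16.2
```

jog_arm --pt "0 0 0.001 0" --pt "0 0 0.0015 0" --pt "0 0 0.0015 0"

```text
clock: 43.98
position: [535.6, 90.7, 20.3]
ee_rot: [1.0, 0.011, 0.009, -0.004]
contact_force: [0.3, 0.0, -0.1]
gripper_width: 16.7
```

jog_arm --pt "0 0 0.001 0" --pt "0 0 0.0015 0" --pt "0 0 0.0015 0"

```text
clock: 44.35
position: [536.0, 90.7, 19.9]
ee_rot: [1.0, 0.011, 0.01, -0.004]
contact_force: [-1.2, -0.3, 6.8]
gripper_width: 16.9
```

Touchdown at +7 N. Release, rise and take the final check pictures.

jog_arm --pt "0 0 0 0" --pt "0 0 0 0" --pt "0 0 0 0" --pt "0 0 0 0" --hand 0

```text
clock: 44.85
position: [535.9, 90.7, 19.7]
ee_rot: [1.0, 0.011, 0.01, -0.004]
contact_force: [-0.6, -0.9, 0.1]
gripper_width: 42.4
```

jog_arm --pt "0 0 -0.01 0" --pt "0 0 -0.03 0" --pt "0 0 -0.07 0" --pt "0 0 -0.12 0" --pt "0 0 -0.17 0" --pt "-0.04 0 -0.2 0" --pt "-0.08 0 -0.2 0" --pt "-0.1 0 -0.2 0" --pt "-0.1 0 -0.2 0"

```text
clock: 45.98
position: [431.2, 86.5, 218.8]
ee_rot: [1.0, 0.012, 0.01, -0.005]
contact_force: [0.3, 1.1, 0.7]
gripper_width: 42.8
```

Run:
```python
from h import *
goal(435,90,220,0)
cv2.imwrite('pics/w30.png',get_image('wrist')[:,:,::-1])
cv2.imwrite('pics/s30.png',get_image('scene')[:,:,::-1])
cv2.imwrite('pics/t30.png',get_image('top')[:,:,::-1])
crop('pics/s30.png',220,110,190,150,4,'pics/s30c.png')
crop('pics/t30.png',170,90,260,205,3,'pics/t30c.png')
```

```text
t 45.98 at [431.2  86.5 218.8] yaw 1.36 tilt [0.0207 0.0098] w 42.8 F [0.3 1.1 0.7] j [ 0.57  0.05 -0.43  0.   -1.07  1.02]
SHIFT m [ 0.0039 -0.0034 -0.001 ] TURN 1.36
```

View pics/w30.png

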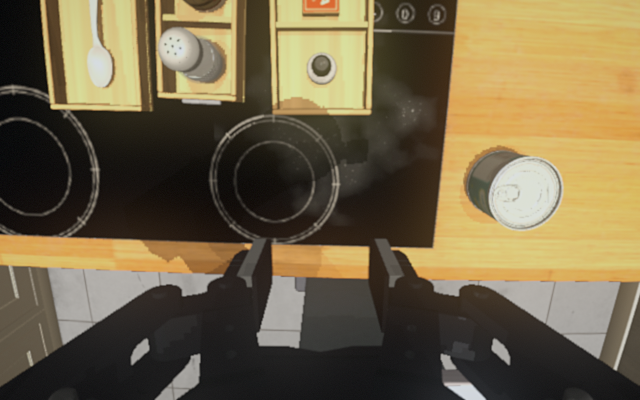

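View pics/s30c.png

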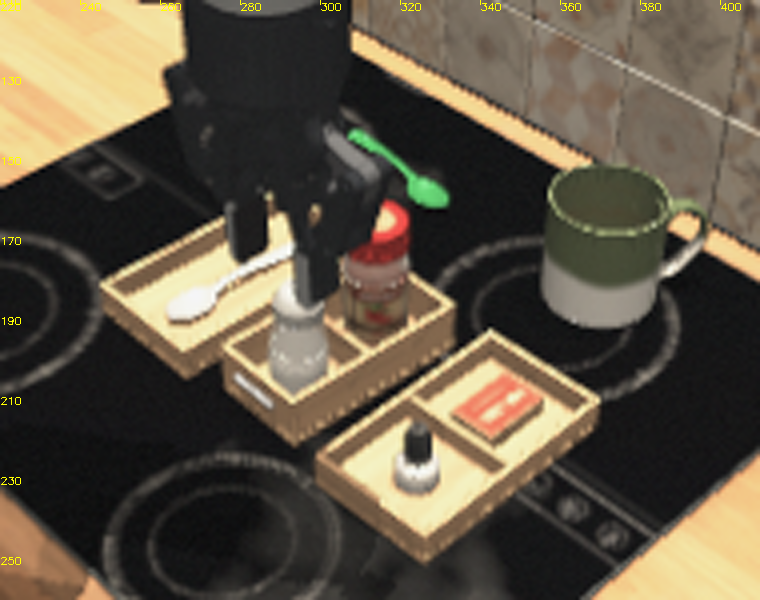

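View pics/t30c.png

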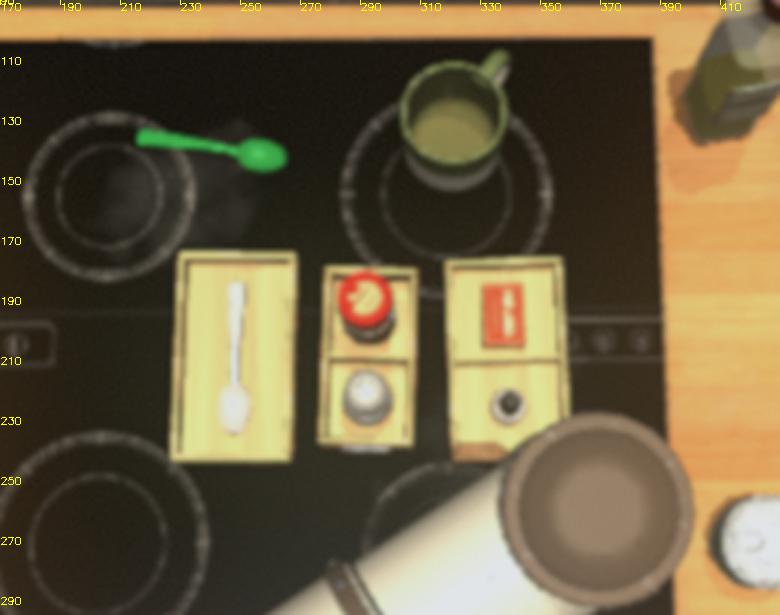

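All three views agree. The jar (366,297) and shaker (366,395) stand in the rack, the spoon lies flat in the undivided tray, and the matchbox (502,315) and stopper (508,405) are in the odds tray. The tin and mug are unmoved, and the gripper is clear.

```bash
python3 -c "
from bench import *
print(job_done())"
```

```text
the job is handed in; nothing more can be done
None
```

All five things are in their trays, and I handed the job in at about 46 s of the 125 s allowed. They went in in the order you named them, and each was lowered until the wrist felt 3–7 N of contact before release:
- **Jar rack:** the spice jar stands in the far bay and the salt shaker in the near bay.
- **Undivided tray:** the teaspoon lies flat. I left the green look-alike alone.
- **Low divided tray:** the matchbox lies flat in the far bay and the stopper stands in the near bay.

**What went wrong:** my first grasp of the jar failed. The fingertips turned out to sit about 15–17 mm behind the reported TCP, not 17 mm ahead as stated. The jaws closed over the cap, pressed on it with about 34 N and tilted the jar. It righted itself as I backed off slowly, and I measured it again and picked it up cleanly. That press came from the fingertips and read below the 40 N limit set for the arm and gripper body. It also left the tool tilted about 1.2° for the rest of the job.

**Last checks:** just before hand-in, the scene and top views showed every item in place with the jar and shaker upright; the closer wrist view covered only part of the trays and agreed. The tin and mug looked unmoved, and the gripper was touching nothing. The cameras disagreed on positions by about 2–3 mm, well inside the clearances.

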